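# Feed the curved end piece under the clamp bridge up to the end stop

## Task

Load the mahogany end piece into the holding fixture ready for clamping: slide it along the base board, square nose first, in under the steel bridge that carries the toggle clamp, until you feel its nose touch the bolt head of the end stop; leave it there, with its rounded tail in under the bridge too. Do not shift the end stop, which is only finger-tight, and leave the other things on the bench where they lie.

Things in the scene. Friction and masses are not known exactly. Their poses are not given: they have to be found in the camera images.
- fixture: Holding fixture, bolted down. Origin: bench level, under the front edge of its steel bridge, mid-channel. x is the feed direction, z up, y to the left of the feed. Waxed plywood base board 10 mm thick, x -170 to +170, y -125 to +60. On it two rails form a channel, inner faces at y +34.5 and y -34.5, 20 mm above the board (46 mm where they carry the bridge).
- channel_mouth (a point): Front lower corner of the right rail's inner face (fixture x 0, y -34.5, z 10). The right rail runs x 0 to 130, 12.5 mm thick, with a flared lead-in that opens away from the channel down to x -23. The left rail is 15.5 mm thick and longer: x -160 to 130, so it is also the in-feed fence to square the piece against.
- bridge_edge (a point): Point on the board's top, mid-channel, under the bridge's front edge (fixture x 0, y 0, z 10). The bridge is a steel plate x 0 to 70, y -47 to +50, underside 46 mm and top 52 mm above the board, so an upright tool cannot push the tail in under it.
- clamp_foot (a point): Underside of the rubber foot (22 mm across) of the red toggle clamp, fixture x 46, y 0, 34 mm above the board. The clamp is fixed, stands open on the bridge within x 30 to 130, y +/-18, up to 93 mm above the board for x below 70; its handle leans to x 130, 150 mm above the board.
- end_piece: Loose mahogany end piece, 103 long, 66 wide, 28 mm high, about 0.16 kg; lies flat on the base board in front of the bridge, askew. Origin on its underside; x towards the square nose (face at x +40), z up. Straight sides (y +/-33) from x -30 to +40; the tail is a half circle of radius 33 about x -30 (tail end at x -63).
- end_stop: End stop: steel block 24 long, 48 wide, 24 mm high, 18 mm knob on top, in the channel behind the bridge. Origin: lower edge of its front face, at fixture x 116 to 126; axes as the fixture's. A bolt head (14 mm across, 14 mm above the board) sticks out of that face towards the piece by 4 to 9 mm, set anew each time, not reported. The stop is held by friction: it slides off in +x above about 10 N.
- nose (a point): Middle of the lower edge of the end piece's square nose face. With the nose against the bolt head the tail end lies 4 to 19 mm inside the bridge's front edge.
- bracket_a: Bystander: grey steel corner bracket, 40 x 30 x 40 mm, on the base board, right of the right rail. Origin on its underside.
- bracket_b: Bystander: a second such bracket on the bench.
- spade_bit: Bystander: steel spade bit 168 mm long, lying flat.
- tape_measure: Bystander: green tape measure 70 x 34 x 62 mm.
- sander: Bystander: yellow battery sander, about 140 x 104 x 128 mm high.
Mind the look-alikes: they are no part of the job. What is shaped like the end_piece but orange or red is not meant.

How it is judged:
On the way, in this order (a step that is already met when the one before it is completed fails the run):
1. the end piece's nose has entered the channel under the bridge, the piece flat on the base board (x of nose in the frame of fixture between 0.008 and 0.085 m and y of nose in the frame of fixture between -0.01 and 0.01 m and z of nose in the frame of fixture below 0.018 m and angle between end_piece's own z axis and vertical below 0.15 rad), for 0.1 s.
2. the end piece's nose is pressed lightly (over 1 N) against the end stop's bolt head (contact force between end_piece and end_stop above 1 N), for 0.05 s.
At the end, for the whole second after the job is handed in: The end piece lies flat and at rest on the base board in the channel, in line with it within 0.1 rad and within 6 mm of mid-channel, its nose 2 to 11 mm from the end stop's block, where the bolt head is, and the end stop is within 2 mm of where it began (x of nose in the frame of end_stop between -0.011 and -0.002 m and y of nose in the frame of fixture between -0.006 and 0.006 m and angle between the x axis of end_piece and the x axis of fixture, either way round below 0.1 rad and z of nose in the frame of fixture below 0.013 m and angle between end_piece's own z axis and vertical below 0.05 rad and distance of end_stop from where it was at the start of the episode below 0.002 m and linear speed of end_piece below 0.01 m/s); the robot touches nothing.
It fails at once if a bystander (bracket, spade bit, tape measure or sander) is pushed more than 20 mm (distance of any of bracket_a, bracket_b, spade_bit, tape_measure, sander from where it was at the start of the episode above 0.02 m).
It also fails if it takes over 46 s, if anything falls off the work surface, if the arm or the gripper's body presses on something with over 40 N, if the wrist force passes 120 N, or if a joint passes its speed limit or range.

## Robot

A 6-joint arm with a two-finger parallel gripper is mounted at the origin on the work surface. World frame = base frame: x ahead of the robot, y to its left, z up, the work surface at z = 0. Lengths are in m, angles in rad, forces in N, time in s.
With the tool pointing down it reaches from about 0.15 to 0.775 m from the base axis. Payload 6.1 kg.
Tool frame: the origin (TCP) lies between the finger pads; the fingertips stand 17 mm ahead of it and the grasp point (between the pads) lies 2 mm behind it; x points along the fingers, z is the direction in which the jaws open and shut, and the axes are right-handed (so a half turn about x gives the same grasp; the last joint's range is limited). The gripper opens to 85 mm and grips with 20 to 120 N. Pads are 22 mm wide; open, the fingers measure 114 mm over their backs; the gripper's body (76 mm by 85 mm) begins 54 mm behind the grasp point. The pads swing forward as they close: fully open they stand 13 mm farther back than shut.
Start: joints at [-1.183, 0.126, -0.04, 1.405, 0, 1.571], TCP at [0.199, -0.486, 0.248] pointing down, gripper open.
Joint ranges: [-2.72, 2.72], [-0.95, 1.95], [-1.27, 1.35], [-1.78, 2.02], [-1.46, 1.47], [-3.14, 3.14]. Speed limits (rad/s): [2.39, 2.39, 3.01, 3.14, 3.14, 3.14].

## Interface

Orientations are given as a rotation vector (axis times angle).
In Python, from cell import state, snapshot, calibration, hand_in gives the robot as it stands. The module is installed in compiled form; this text tells all that it offers.
- The arm moves only by the tool arm_command, never from a script. Its argument "increments" is a list that holds one entry, the list of rows, each a list of 5 numbers: the finger opening in cm, from 0 to 8.54, then the shift along the tool's x, y, z in cm, then the turn about the tool's x in rad. A call has exactly 8 rows; each row is the pose to reach, as a shift and turn from the pose measured when the call began, along the tool's axes at that moment; what a row does not reach only later rows make up. A row lasts 1/8 s, in which the tool goes at most 62.5 mm and 10.7 degrees, less where a joint would pass 70% of its speed; a pose out of reach is approached as far as the arm can. A call with a gripper value outside its range is refused whole. The fingers move at their own pace and stop on an object; the grip force is fixed at half the most. Time passes only in rows, so rows that repeat a pose let the fingers close, or fill a call up. It gives the time, the measured TCP pose, the force and the opening at its end, in the units of the state.
- state(): the state, without advancing time (a new reading comes with each control period).
- snapshot(name): name is "side" or "top" or "wrist"; returns (picture, depth): 420x560x3 uint8, blue, green, red; 420x560 float32, m along the optical axis (not along the pixel's ray), 0 where there is no reading.
- calibration(name): a dict with "intrinsics" (3x3 intrinsics, pixels), "R" (3x3) and "t" (3): a world point X has camera coordinates R X + t. Camera axes: x right, y down, z forward; pixel columns grow to the right and rows downward; lengths in m; the calibration is good to about 2 mm. A picture is of the moment at which its call begins: read the wrist's pose just before it. calibration takes no time and is no camera call; for the wrist camera it gives the pose at the moment of the call.
- hand_in(): hands the job in, once; it reports no verdict.
The state is a dict: "time": time; "joint_pos": joint angles; "qd": joint speeds; "effort": joint torques, N m; "tool_pos": TCP position; "ee_rot": TCP orientation; "contact_force": force on the tool from outside, world axes, zero at the start; "wrist_torque": the same for the moment, N m; "gripper_width": finger opening in m.
Only numpy, scipy, OpenCV 4.12 (cv2) and the standard library are available. Lean on these libraries where they do the work, as an engineer would, in place of code of your own. Each camera call takes 0.05 s, during which the arm holds its last target.

## Working session

There is one attempt and no reset: what is moved stays moved. The work goes in short steps, Python scripts to look and compute and a tool call to move; the robot and the scene stay as the last step left them, time stands still between calls to the robot, and variables do not carry over. Pictures are saved under pics/ and viewed, and the job is handed in when it is done.

Besides the shell and the picture viewer there is one more tool, called after "Emit:" as name(argument=value, ...) on one line, values as JSON. arm_command: Moves the arm, as the interface text tells. Its arguments: {"type":"object","properties":{"increments":{"type":"array","items":{"type":"array","items":{"type":"array","items":{"type":"number"}}}}},"required":["increments"]}

```bash
mkdir -p pics
python3 - <<'E'
from cell import *
import cv2,numpy as np
s=state();print(s['time'],s['tool_pos'],s['ee_rot'],s['gripper_width'],s['contact_force'])
for n in ['side','top']:
    p,d=snapshot(n);cv2.imwrite(f'pics/{n}0.png',p);np.save(f'{n}0.npy',d)
    c=calibration(n);print(n,np.round(c['intrinsics'],1).tolist(),np.round(c['R'],3).tolist(),np.round(c['t'],3).tolist())
E
```

```text
0.0 [ 0.19837651 -0.485655    0.24750079] [ 0.91993336  1.36946199 -0.91841586] 0.08483592901817055 [ 0.00650735  0.2081405  -0.38923052]
side [[480.4, 0.0, 278.2], [0.0, 480.4, 209.9], [0.0, 0.0, 1.0]] [[-0.964, -0.267, -0.007], [-0.155, 0.581, -0.799], [0.218, -0.768, -0.602]] [0.526, 0.137, 1.068]
top [[400.0, 0.0, 274.3], [0.0, 400.0, 206.2], [0.0, 0.0, 1.0]] [[-0.013, -1.0, 0.011], [-0.985, 0.011, -0.172], [0.172, -0.013, -0.985]] [0.014, 0.564, 0.898]
```

View pics/side0.png

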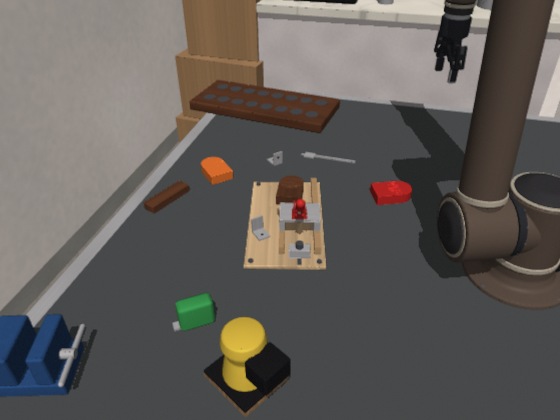

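View pics/top0.png

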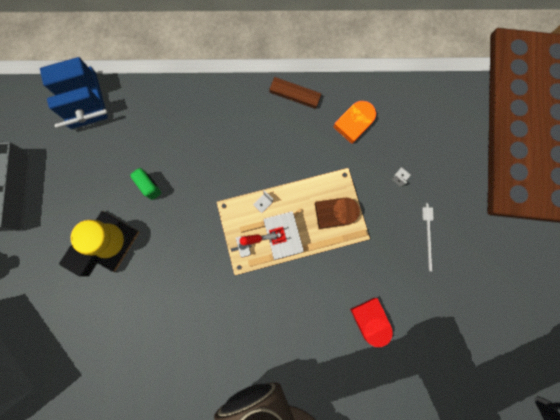

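Run:
```python
import cv2
a=cv2.imread('pics/top0.png')[155:285,205:380];cv2.imwrite('pics/top0z.png',cv2.resize(a,None,fx=4.5,fy=4.5,interpolation=cv2.INTER_CUBIC))
a=cv2.imread('pics/side0.png')[165:275,230:345];cv2.imwrite('pics/side0z.png',cv2.resize(a,None,fx=5.4,fy=5.4,interpolation=cv2.INTER_CUBIC))
```

```text
(no output)
```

View pics/top0z.png

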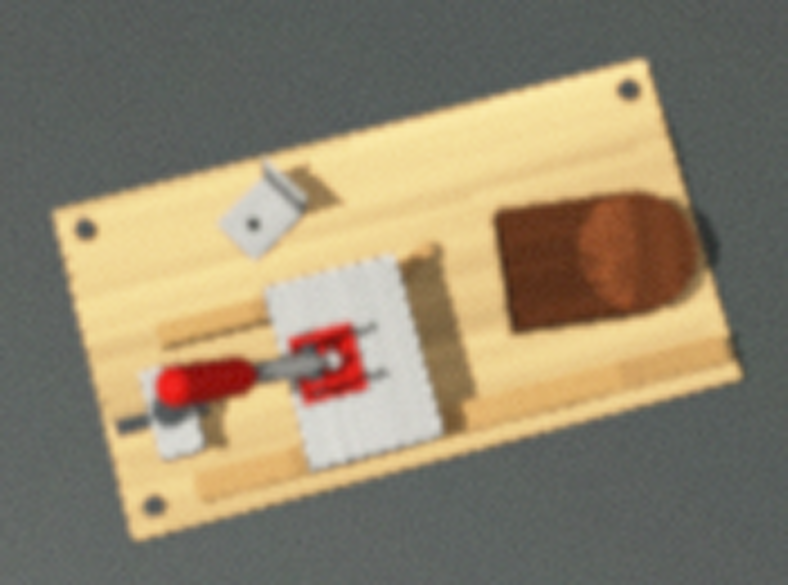

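View pics/side0z.png

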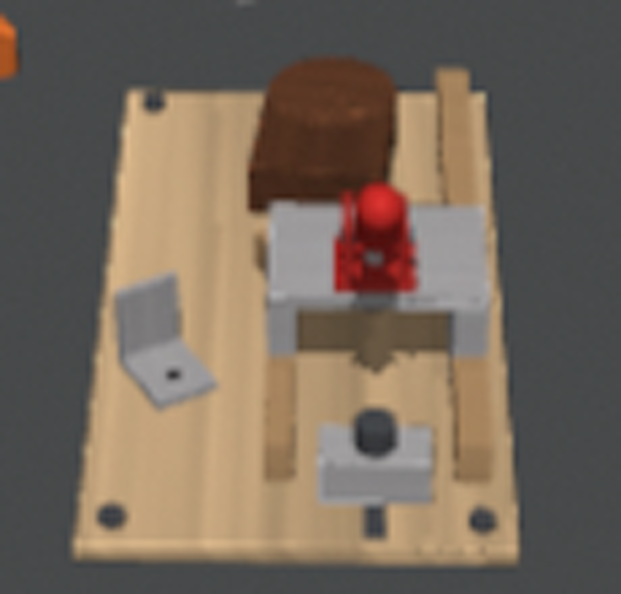

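```bash
cat > h.py <<'E'
from cell import *
import cv2,numpy as np
def ray(n,uv,z,c=None):
    c=c or calibration(n);K,R,t=c['intrinsics'],c['R'],c['t']
    uv=np.atleast_2d(np.asarray(uv,float))
    d=np.c_[uv,np.ones(len(uv))]@np.linalg.inv(K).T@R
    o=-R.T@t
    return o+d*((z-o[2])/d[:,2])[:,None]
def proj(n,X,c=None):
    c=c or calibration(n);p=(np.atleast_2d(X)@c['R'].T+c['t'])@c['intrinsics'].T
    return p[:,:2]/p[:,2:]
E
python3 - <<'E'
from h import *
p=cv2.imread('pics/top0.png');hsv=cv2.cvtColor(p,cv2.COLOR_BGR2HSV)
roi=np.zeros(p.shape[:2],np.uint8);roi[155:285,205:380]=1
wood=((hsv[...,0]>10)&(hsv[...,0]<35)&(hsv[...,1]>60)&(hsv[...,2]>90)&(roi>0)).astype(np.uint8)
wood=cv2.morphologyEx(wood,cv2.MORPH_OPEN,np.ones((3,3)))
cs,_=cv2.findContours(wood,cv2.RETR_EXTERNAL,cv2.CHAIN_APPROX_NONE)
c=max(cs,key=cv2.contourArea);h=cv2.convexHull(c)
W=ray('top',h[:,0,:],0.01)[:,:2]
r=cv2.minAreaRect((W*1000).astype(np.float32));print('board',r,cv2.boxPoints(r).round(1).tolist())
mah=((((hsv[...,0]<12)|(hsv[...,0]>174)))&(hsv[...,1]>90)&(hsv[...,2]<170)&(roi>0)).astype(np.uint8)
mah[:,:300]=0
mah=cv2.morphologyEx(mah,cv2.MORPH_OPEN,np.ones((3,3)))
cs,_=cv2.findContours(mah,cv2.RETR_EXTERNAL,cv2.CHAIN_APPROX_NONE)
c=max(cs,key=cv2.contourArea)
W=ray('top',c[:,0,:],0.038)[:,:2]
r=cv2.minAreaRect((W*1000).astype(np.float32));print('piece',cv2.contourArea(c),r,cv2.boxPoints(r).round(1).tolist())
d=np.load('top0.npy');C=calibration('top')
def pt(u,v):
    q=np.array([u,v,1.])@np.linalg.inv(C['intrinsics']).T*d[v,u];return (q-C['t'])@C['R']
for uv in [(325,212),(345,212),(345,180),(300,235),(250,185),(205+120,155+100)]:print(uv,pt(*uv).round(4))
o=p[155:285,205:380].copy();o[wood[155:285,205:380]>0]=(0,255,0);o[mah[155:285,205:380]>0]=(255,0,255)
cv2.imwrite('pics/m.png',cv2.resize(o,None,fx=4,fy=4,interpolation=0))
E
```

```text
board ((536.7948608398438, -37.66178894042969), (188.14614868164062, 342.87957763671875), 14.043142318725586) [[403.8999938964844, 105.80000305175781], [487.1000061035156, -226.8000030517578], [669.7000122070312, -181.1999969482422], [586.5, 151.5]]
piece 824.5 ((551.45703125, -145.267333984375), (60.418785095214844, 98.58155822753906), 7.4596781730651855) [[515.0999755859375, -100.30000305175781], [527.9000244140625, -198.10000610351562], [587.7999877929688, -190.1999969482422], [575.0, -92.5]]
(325, 212) [ 0.5507 -0.1142  0.0386]
(345, 212) [ 0.5506 -0.1626  0.0362]
(345, 180) [ 0.6361 -0.1716  0.0077]
(300, 235) [ 0.4991 -0.0552  0.0113]
(250, 185) [ 0.6282  0.0667 -0.0022]
(325, 255) [ 0.4504 -0.1158  0.0009]
```

View pics/m.png

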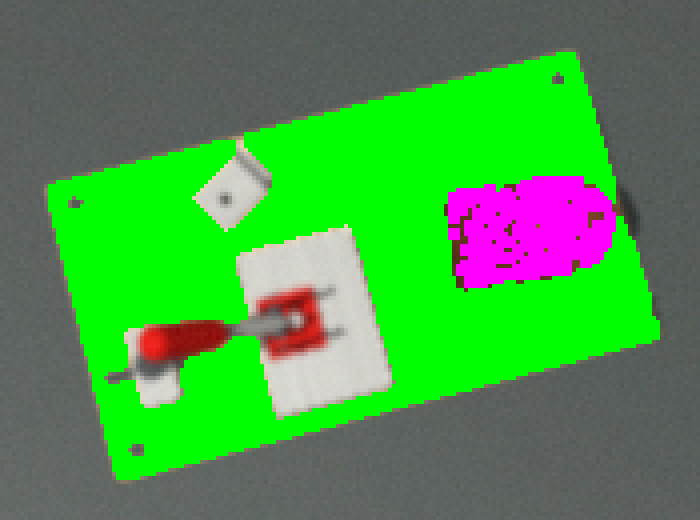

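```bash
cat >> h.py <<'E'
from scipy.spatial.transform import Rotation as Ro
FO=np.array([505.3,-45.6]);FY=np.deg2rad(104.04)
def F2W(x,y):
    c,s=np.cos(FY),np.sin(FY);return np.array([FO[0]+c*x-s*y,FO[1]+s*x+c*y])
def W2F(p):
    c,s=np.cos(FY),np.sin(FY);d=np.asarray(p)[:2]-FO;return np.array([c*d[0]+s*d[1],-s*d[0]+c*d[1]])
def go(x,y,z,zyaw):
    "world target mm (x,y,z), jaw axis yaw deg (mod 180) -> tool shift cm & turn"
    s=state();R=Ro.from_rotvec(s['ee_rot']).as_matrix();p=s['tool_pos']*1000
    print('t',s['time'],'tcp',p.round(1),'F',W2F(p).round(1),'xax',R[:,0].round(3),'zax yaw',np.degrees(np.arctan2(R[1,2],R[0,2])).round(2),'w',s['gripper_width'],'f',s['contact_force'].round(2),'q',s['joint_pos'].round(2))
    d=R.T@(np.array([x,y,z])-p)/10
    cur=np.degrees(np.arctan2(R[1,2],R[0,2]));dy=(zyaw-cur+90)%180-90
    print('shift',d.round(2),'turn about x',round(-np.deg2rad(dy),3))
E
python3 - <<'E'
from h import *
a=np.deg2rad(97.5);c=np.array([551.5,-145.3])+np.array([np.cos(a),np.sin(a)])*(-9)
print(c)
go(c[0],c[1],110,97.5+90)
go(c[0],c[1],180,97.5+90)
E
```

```text
[ 552.67473573 -154.22300375]
t 0.1 tcp [ 198.4 -485.7  247.6] F [-352.5  404.5] xax [-0.001  0.001 -1.   ] zax yaw -67.78 w 0.0855613818950912 f [-0.47 -0.24 -0.66] q [-1.18  0.13 -0.04  1.41  0.    1.57]
shift [ 13.79  45.33 -17.27] turn about x -1.314
t 0.1 tcp [ 198.4 -485.7  247.6] F [-352.5  404.5] xax [-0.001  0.001 -1.   ] zax yaw -67.78 w 0.0855613818950912 f [-0.47 -0.24 -0.66] q [-1.18  0.13 -0.04  1.41  0.    1.57]
shift [  6.79  45.33 -17.28] turn about x -1.314
```

Emit:
arm_command(increments=[[[8.5, 0.5, 5.6, -2.2, -0.16], [8.5, 1.5, 11.3, -4.3, -0.33], [8.5, 2.5, 17, -6.5, -0.49], [8.5, 3.5, 22.6, -8.6, -0.66], [8.5, 4.5, 28.3, -10.8, -0.82], [8.5, 5.5, 34, -13, -0.99], [8.5, 6.2, 39.7, -15.1, -1.15], [8.5, 6.8, 45.3, -17.3, -1.314]]])

```text
time: 1.1
tool_pos: [0.5534, -0.1524, 0.1792]
ee_rot: [-0.106, 1.569, 0.108]
contact_force: [1.1, -0.9, -0.1]
gripper_width: 0.0854
```

Run:
```python
from h import *
go(552.7,-154.2,110,187.5)
c=calibration('wrist');p,d=snapshot('wrist');cv2.imwrite('pics/w1.png',p);np.save('w1.npy',d);np.savez('w1c.npz',**c)
print(c['R'].round(3).tolist(),c['t'].round(3))
```

```text
t 1.1 tcp [ 553.4 -152.4  179.2] F [-115.3  -20.7] xax [-0.001  0.001 -1.   ] zax yaw 7.83 w 0.08536401051694167 f [ 1.11 -0.89 -0.09] q [-0.27  0.23 -0.07  1.28  0.    1.16]
shift [ 6.92 -0.17 -0.08] turn about x 0.006
[[0.991, 0.135, -0.001], [0.13, -0.949, 0.287], [0.038, -0.284, -0.958]] [-0.525 -0.233  0.248]
```

View pics/w1.png

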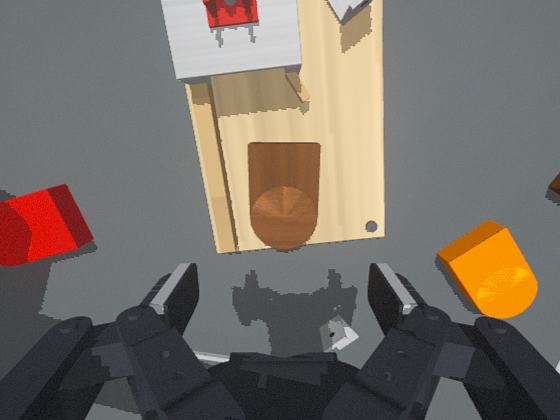

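Run:
```python
from h import *
c=dict(np.load('w1c.npz'));d=np.load('w1.npy');p=cv2.imread('pics/w1.png')
def pt(u,v):
    q=np.array([u,v,1.])@np.linalg.inv(c['intrinsics']).T*d[v,u];return ((q-c['t'])@c['R']*1000).round(1)
for uv in [(192,267),(190,272),(180,270),(376,267),(380,272),(388,270),(170,290)]:print('tip',uv,pt(*uv),)
for uv in [(285,180),(285,220),(350,150),(202,150),(230,60)]:print(uv,pt(*uv))
hsv=cv2.cvtColor(p,cv2.COLOR_BGR2HSV)
m=((hsv[...,0]<13)&(hsv[...,1]>110)&(hsv[...,2]<190)).astype(np.uint8);m[:,:235]=0;m[:,335:]=0;m[:130]=0;m[255:]=0
m=cv2.morphologyEx(m,cv2.MORPH_CLOSE,np.ones((5,5)))
cs,_=cv2.findContours(m,cv2.RETR_EXTERNAL,cv2.CHAIN_APPROX_NONE);k=max(cs,key=cv2.contourArea)
W=ray('',k[:,0,:],0.038,c)[:,:2]*1000
r=cv2.minAreaRect(W.astype(np.float32));b=cv2.boxPoints(r);print('piece',r,[W2F(q).round(1).tolist() for q in b])
o=cv2.drawContours(p.copy(),[k],-1,(255,0,255),1)[0:280,140:420];cv2.imwrite('pics/w1m.png',cv2.resize(o,None,fx=2.1,fy=2.1,interpolation=0))
for n,uv,z in [('bridge L top',(178,82),.062),('bridge R top',(302,68),.062),('board corner',(384,235),.01),('fence',(237,250),.030)]:
    w=ray('',uv,z,c)[0]*1000;print(n,w.round(1),W2F(w).round(1))
```

```text
tip (192, 267) [ 507.6 -148.2  180.6]
tip (190, 272) [ 507.5 -149.3  183.5]
tip (180, 270) [ 503.4 -148.1  184.8]
tip (376, 267) [ 592.3 -135.6  182.6]
tip (380, 272) [ 592.3 -135.2  188. ]
tip (388, 270) [ 596.9 -135.1  185.3]
tip (170, 290) [ 505.5 -147.1  202.8]
(285, 180) [ 549.5 -127.    37.8]
(285, 220) [ 554.9 -165.7   37.1]
(350, 150) [610.3 -93.6   8.8]
(202, 150) [ 469.8 -111.1   29.5]
(230, 60) [495.2 -38.   61.1]
piece ((550.5734252929688, -144.35546875), (64.35873413085938, 101.29182434082031), 7.786281585693359) [[-52.9, 6.5], [-153.6, 17.5], [-160.6, -46.4], [-59.9, -57.5]]
bridge L top [457.2 -58.7  62. ] [-1.1 49.9]
bridge R top [549.7 -36.3  62. ] [ -1.7 -45.4]
board corner [ 664.4 -176.9   10. ] [-165.9 -122.5]
fence [ 511.  -206.7   30. ] [-157.6   33.5]
```

View pics/w1m.png

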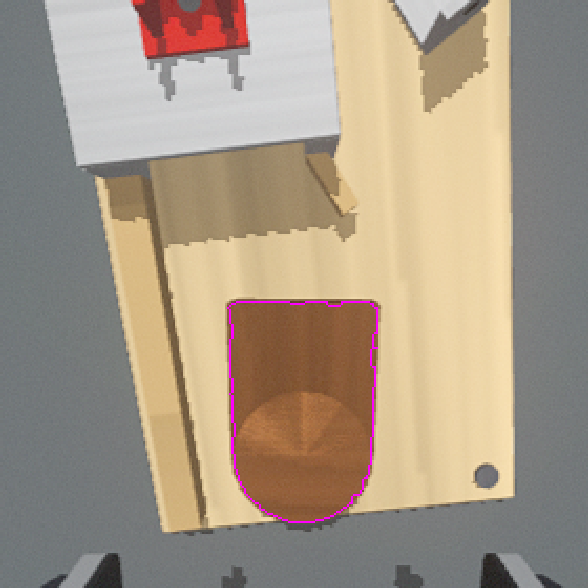

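Emit:
arm_command(increments=[[[7.6, 3, 0, -0.16, 0], [7.6, 6, 0, -0.16, 0], [7.6, 9, 0, -0.16, 0], [7.6, 11.5, 0, -0.16, 0], [7.6, 13, 0, -0.16, 0], [7.6, 13.3, 0, -0.16, 0], [7.6, 13.3, 0, -0.16, 0], [7.6, 13.3, 0, -0.16, 0]]])

```text
time: 2.15
tool_pos: [0.5567, -0.1476, 0.0458]
ee_rot: [-0.112, 1.565, 0.119]
contact_force: [-0.4, 0.3, -0.5]
gripper_width: 0.0764
```

Run:
```python
from h import *
go(551.8,-152.8,44,187.8)
p,d=snapshot('wrist');cv2.imwrite('pics/w2.png',p)
p,d=snapshot('side');cv2.imwrite('pics/s2.png',cv2.resize(p[120:290,220:380],None,fx=3.4,fy=3.4,interpolation=cv2.INTER_CUBIC))
```

```text
t 2.15 tcp [ 556.7 -147.6   45.8] F [-111.4  -25.2] xax [ 0.002  0.005 -1.   ] zax yaw 8.4 w 0.0763708158522348 f [-0.42  0.31 -0.48] q [-0.26  0.29 -0.28  0.99  0.01  1.16]
shift [ 0.18 -0.44 -0.57] turn about x 0.011
```

View pics/w2.png

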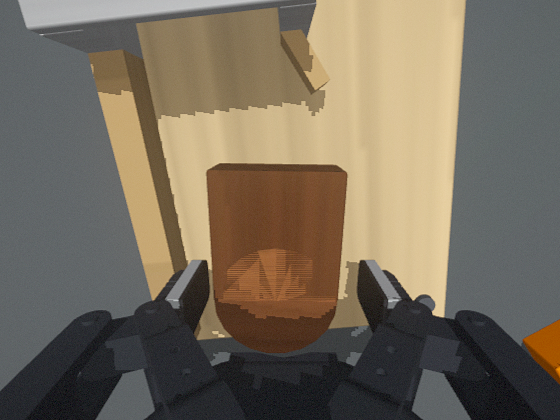

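View pics/s2.png

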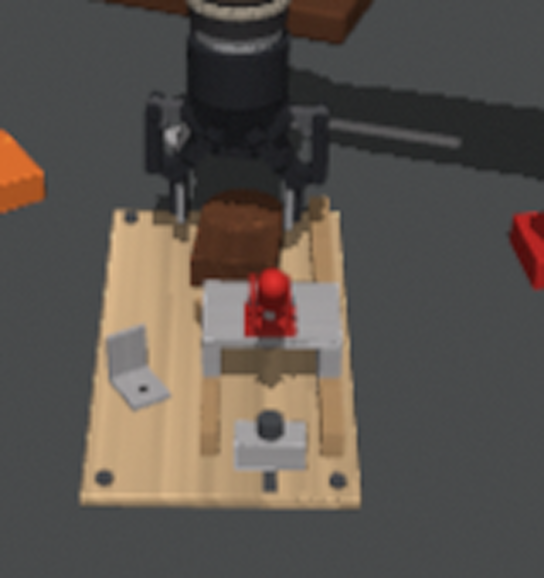

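Emit:
arm_command(increments=[[[7.6, 0, -0.2, -0.2, 0], [7.6, 0, -0.4, -0.4, 0.01], [7.6, 0, -0.4, -0.4, 0.01], [7.2, 0, -0.4, -0.4, 0.01], [6.9, 0, -0.4, -0.4, 0.01], [6.9, 0, -0.4, -0.4, 0.01], [6.9, 0, -0.4, -0.4, 0.01], [6.9, 0, -0.4, -0.4, 0.01]]])

```text
time: 3.25
tool_pos: [0.5532, -0.152, 0.0456]
ee_rot: [-0.104, 1.566, 0.111]
contact_force: [0.1, -0.1, 0.7]
gripper_width: 0.0695
```

Run:
```python
from h import *
go(551.8,-152.8,44,187.8)
c=calibration('wrist')
p,d=snapshot('wrist');cv2.imwrite('pics/w3.png',p);np.save('w3.npy',d);np.savez('w3c.npz',**c)
def pt(u,v):
    q=np.array([u,v,1.])@np.linalg.inv(c['intrinsics']).T*d[v,u];return ((q-c['t'])@c['R']*1000).round(1)
for v in range(255,300,5):
    print(v,[ (u,pt(u,v).tolist()) for u in (198,204,210,354,360,366)])
```

```text
t 3.25 tcp [ 553.2 -152.    45.6] F [-114.9  -20.6] xax [ 0.002  0.005 -1.   ] zax yaw 7.84 w 0.06949594947206954 f [ 0.14 -0.05  0.72] q [-0.27  0.29 -0.29  0.99  0.    1.16]
shift [ 0.16 -0.06 -0.15] turn about x 0.001
255 [(198, [500.6, -159.9, 9.7]), (204, [504.1, -159.6, 9.5]), (210, [507.5, -159.5, 8.6]), (354, [594.2, -147.8, 8.5]), (360, [597.5, -146.9, 9.5]), (366, [601.3, -146.7, 8.8])]
260 [(198, [508.8, -146.3, 42.2]), (204, [511.6, -146.2, 41.7]), (210, [514.4, -145.9, 41.6]), (354, [583.9, -136.4, 41.6]), (360, [586.4, -135.7, 42.4]), (366, [589.6, -135.6, 41.7])]
265 [(198, [510.1, -146.5, 46.8]), (204, [513.0, -145.8, 47.4]), (210, [515.3, -146.7, 45.1]), (354, [583.9, -138.3, 43.1]), (360, [585.2, -136.0, 47.4]), (366, [588.1, -135.7, 47.2])]
270 [(198, [511.2, -147.0, 50.6]), (204, [514.0, -146.2, 51.2]), (210, [515.5, -149.2, 45.3]), (354, [584.1, -140.5, 44.1]), (360, [583.8, -135.9, 52.8]), (366, [586.7, -135.8, 52.3])]
275 [(198, [512.8, -146.0, 56.5]), (204, [515.2, -146.0, 55.9]), (210, [516.1, -150.7, 47.2]), (354, [584.6, -143.1, 44.2]), (360, [584.0, -138.0, 53.6]), (366, [585.6, -136.3, 56.4])]
280 [(198, [513.9, -145.9, 60.8]), (204, [515.4, -148.3, 56.3]), (210, [516.1, -153.8, 46.5]), (354, [584.8, -145.2, 45.3]), (360, [583.9, -139.6, 55.3]), (366, [584.4, -136.4, 60.8])]
285 [(198, [515.0, -145.9, 64.7]), (204, [515.8, -150.1, 57.3]), (210, [516.5, -155.9, 47.4]), (354, [585.2, -147.7, 45.6]), (360, [584.3, -141.9, 55.6]), (366, [583.5, -136.8, 64.3])]
290 [(198, [515.3, -147.6, 65.6]), (204, [516.1, -152.2, 58.0]), (210, [516.7, -158.5, 47.7]), (354, [585.1, -149.2, 47.6]), (360, [584.5, -143.9, 56.4]), (366, [583.9, -138.9, 64.6])]
295 [(198, [515.7, -149.3, 66.5]), (204, [516.4, -154.3, 58.5]), (210, [517.0, -160.6, 48.6]), (354, [585.5, -151.8, 47.8]), (360, [584.8, -146.0, 57.0]), (366, [583.8, -140.4, 66.0])]
```

View pics/w3.png

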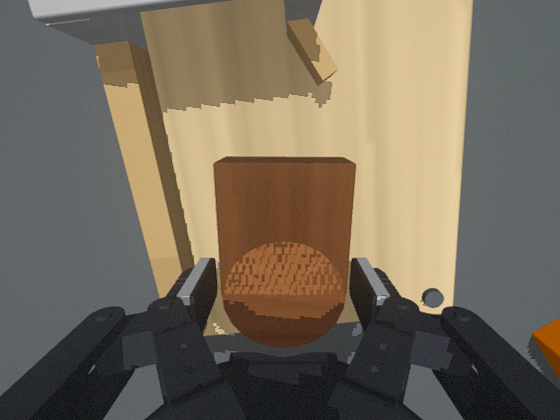

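Emit:
arm_command(increments=[[[7.0, 0.5, 0, 0, 0], [7.0, 0.75, 0, 0, 0], [7.0, 0.75, 0, 0, 0], [6.2, 0.75, 0, 0, 0], [5.5, 0.75, 0, 0, 0], [5.5, 0.75, 0, 0, 0], [5.5, 0.75, 0, 0, 0], [5.5, 0.75, 0, 0, 0]]])

```text
time: 4.3
tool_pos: [0.5534, -0.1521, 0.0384]
ee_rot: [-0.104, 1.565, 0.111]
contact_force: [-0.6, 0.3, 4.3]
gripper_width: 0.0644
```

Run:
```python
from h import *
w=F2W(-114,0);go(w[0],w[1],38,194.04)
c=calibration('wrist')
p,d=snapshot('wrist');cv2.imwrite('pics/w4.png',p)
def pt(u,v):
    q=np.array([u,v,1.])@np.linalg.inv(c['intrinsics']).T*d[v,u];return ((q-c['t'])@c['R']*1000).round(1)
for v in range(250,275,3):
    print(v,[ (u,pt(u,v).tolist()) for u in (204,360)])
```

```text
t 4.3 tcp [ 553.4 -152.1   38.4] F [-115.   -20.8] xax [ 0.003  0.004 -1.   ] zax yaw 7.83 w 0.06437124625403073 f [-0.56  0.29  4.26] q [-0.27  0.3  -0.3   0.98  0.    1.16]
shift [ 0.03 -0.13 -2.08] turn about x -0.108
250 [(204, [505.9, -152.5, 10.2]), (360, [594.7, -141.1, 8.9])]
253 [(204, [506.1, -154.3, 10.4]), (360, [595.0, -142.8, 9.2])]
256 [(204, [506.2, -156.2, 10.3]), (360, [595.3, -144.5, 9.5])]
259 [(204, [511.6, -146.1, 33.7]), (360, [587.0, -135.8, 33.9])]
262 [(204, [512.4, -146.1, 36.7]), (360, [586.2, -135.9, 37.1])]
265 [(204, [513.2, -145.9, 40.1]), (360, [585.1, -135.7, 41.0])]
268 [(204, [514.2, -145.2, 44.0]), (360, [585.0, -136.6, 42.3])]
271 [(204, [514.6, -145.9, 45.5]), (360, [583.8, -136.1, 46.3])]
274 [(204, [515.6, -145.0, 49.8]), (360, [583.0, -136.1, 49.4])]
```

View pics/w4.png

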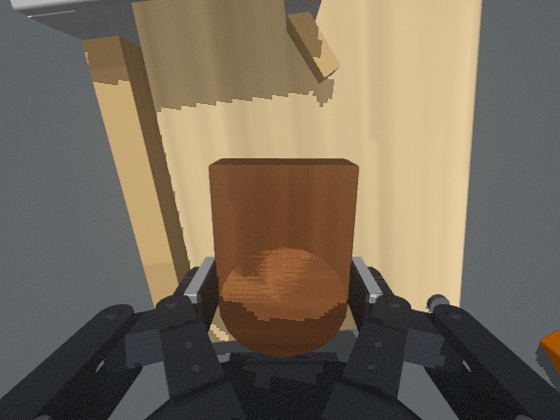

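Emit:
arm_command(increments=[[[5.5, 0, 0.2, -0.4, -0.02], [5.5, 0, 0.6, -0.8, -0.04], [5.5, 0, 1.0, -1.2, -0.06], [5.5, 0, 1.5, -1.6, -0.08], [5.5, 0, 2.0, -2.0, -0.1], [5.5, 0, 2.5, -2.3, -0.108], [5.5, 0, 2.9, -2.4, -0.108], [5.5, 0, 2.9, -2.4, -0.108]]])

```text
time: 5.35
tool_pos: [0.5305, -0.1262, 0.0401]
ee_rot: [-0.191, 1.549, 0.196]
contact_force: [14.7, 1.8, -1.9]
gripper_width: 0.0639
```

Run:
```python
from h import *
w=F2W(-13,0);go(w[0],w[1],38,194.04)
c=calibration('wrist')
p,d=snapshot('wrist');cv2.imwrite('pics/w5.png',p);np.savez('w5c.npz',**c)
```

```text
t 5.35 tcp [ 530.5 -126.2   40.1] F [-84.3  -4.9] xax [ 0.013  0.005 -1.   ] zax yaw 14.15 w 0.06385580008421152 f [14.71  1.79 -1.87] q [-0.24  0.24 -0.37  0.95  0.01  1.09]
shift [ 0.21  7.13 -0.48] turn about x 0.002
```

View pics/w5.png

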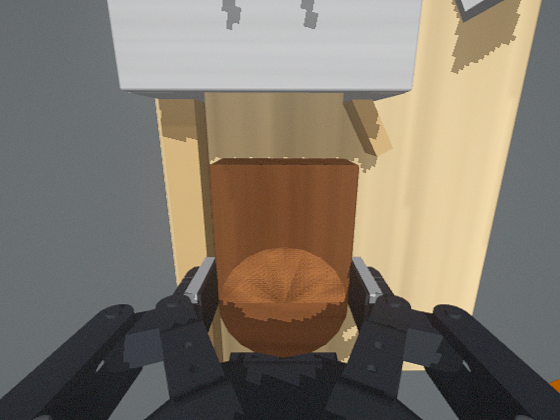

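Run:
```python
from h import *
c=dict(np.load('w5c.npz'))
for n,uv,z in [('pieceL',(211,200),.038),('pieceL2',(212,170),.038),('pieceR',(357,200),.038),('fence',(207,120),.030),('fence inner',(209,145),.03),('bridgeL',(121,90),.062),('bridgeR',(412,90),.062),('flare tip',(392,152),.03),('nose',(284,159),.038)]:
    w=ray('',uv,z,c)[0]*1000;print(n,w.round(1),W2F(w).round(1))
p=cv2.imread('pics/w5.png')[90:320,150:400];cv2.imwrite('pics/w5z.png',cv2.resize(p,None,fx=2.6,fy=2.6,interpolation=cv2.INTER_CUBIC))
```

```text
pieceL [487.  -93.5  38. ] [-42.1  29.4]
pieceL2 [485.  -80.2  38. ] [-28.6  28.1]
pieceR [550.7 -77.8  38. ] [-42.2 -36.3]
fence [477.5 -60.5  30. ] [-7.7 30.6]
fence inner [480.2 -70.9  30. ] [-18.5  30.5]
bridgeL [456.2 -56.8  62. ] [ 1.  50.4]
bridgeR [548.7 -33.5  62. ] [  1.2 -45.1]
flare tip [561.9 -53.7  30. ] [-21.6 -52.9]
nose [514.3 -68.   38. ] [-23.9  -3.3]
```

View pics/w5z.png

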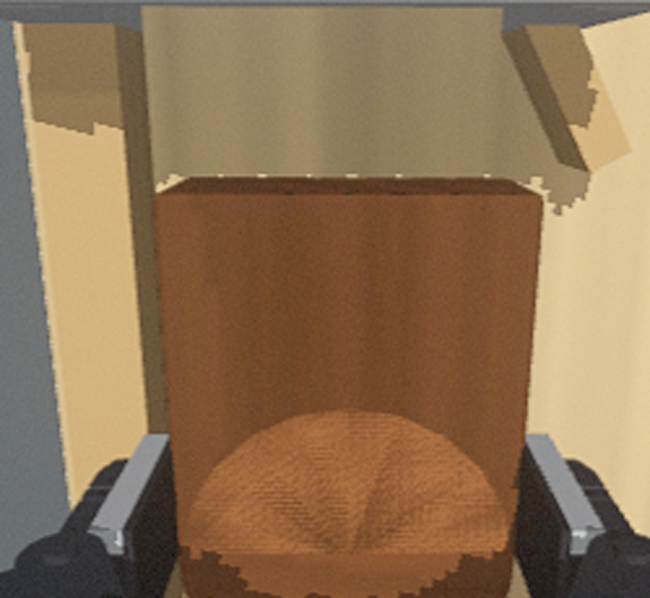

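Emit:
arm_command(increments=[[[5.5, 0, 0, 0.3, 0], [5.5, -0.3, 0, 0.3, 0], [5.5, -0.5, 0, 0.3, 0], [5.5, -0.5, 0, 0, 0], [5.5, -0.5, 0, -0.2, 0], [5.5, -0.5, 0, -0.4, 0], [5.5, -0.5, 0, -0.4, 0], [5.5, -0.5, 0, -0.4, 0]]])

```text
time: 6.4
tool_pos: [0.5266, -0.1272, 0.045]
ee_rot: [-0.191, 1.549, 0.196]
contact_force: [-1.2, 0.6, -1.7]
gripper_width: 0.0641
```

Run:
```python
from h import *
w=F2W(-13,0);go(w[0],w[1],38,194.04)
c=dict(np.load('w5c.npz'))
for n,uv,z in [('f30',(196,109),.030),('f10',(206,109),.01),('f30',(202,205),.03),('f10',(207,250),.01)]:
    w=ray('',uv,z,c)[0]*1000;print(n,w.round(1),W2F(w).round(1))
c=calibration('wrist')
p,d=snapshot('wrist');cv2.imwrite('pics/w6.png',p);np.savez('w6c.npz',**c)
def pt(u,v):
    q=np.array([u,v,1.])@np.linalg.inv(c['intrinsics']).T*d[v,u];return ((q-c['t'])@c['R']*1000).round(1)
for uv in [(285,180),(285,220),(240,200),(330,200),(204,259),(204,262),(360,259),(360,262)]:print(uv,pt(*uv))
p,d=snapshot('side');cv2.imwrite('pics/s6.png',cv2.resize(p[140:280,220:360],None,fx=4,fy=4,interpolation=cv2.INTER_CUBIC))
```

```text
t 6.4 tcp [ 526.6 -127.2   45. ] F [-84.4  -0.9] xax [ 0.013  0.005 -1.   ] zax yaw 14.14 w 0.06413156159252291 f [-1.15  0.56 -1.72] q [-0.24  0.23 -0.37  0.96  0.01  1.08]
shift [ 0.71  7.14 -0.08] turn about x 0.002
f30 [472.1 -57.2  30. ] [-3.2 35. ]
f10 [471.5 -56.3  10. ] [-2.2 35.4]
f30 [481.8 -99.4  30. ] [-46.5  35.8]
f10 [ 485.1 -131.9   10. ] [-78.8  40.5]
(285, 180) [513.  -77.7  43.7]
(285, 220) [517.6 -95.8  42.8]
(240, 200) [495.7 -91.4  43.1]
(330, 200) [534.7 -81.6  43.9]
(204, 259) [ 484.5 -125.3   40.5]
(204, 262) [ 485.2 -125.5   43. ]
(360, 259) [ 558.1 -106.9   41.2]
(360, 262) [ 557.2 -107.1   44.7]
```

View pics/w6.png

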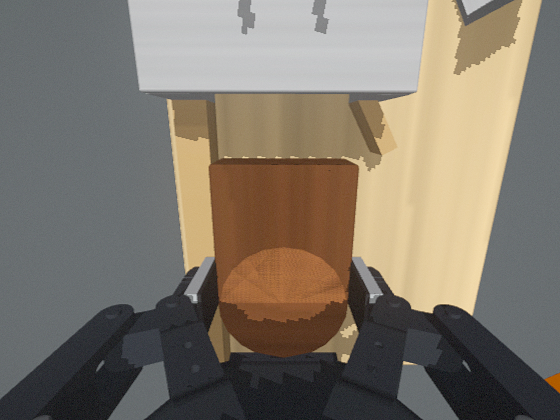

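View pics/s6.png

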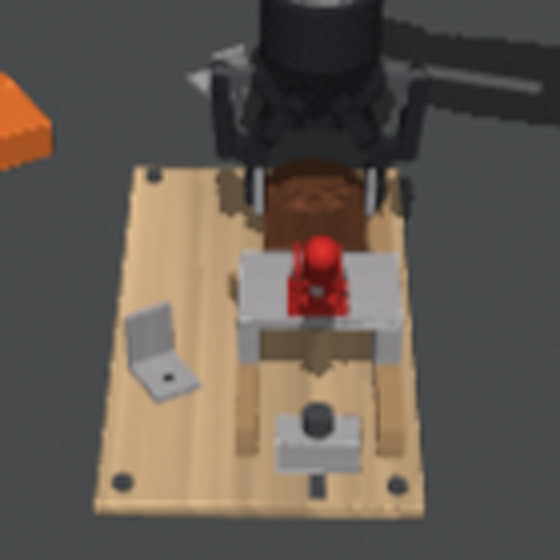

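Run:
```python
from h import *
c=dict(np.load('w6c.npz'))
for n,uv,z in [('noseL',(211,166),.0435),('noseR',(357,166),.0435),('sideL',(215,235),.0435),('sideR',(353,235),.0435),('f30',(208,109),.030),('f10',(217,109),.01),('bridgeL',(142,91),.062),('bridgeR',(416,91),.062),('railR10',(349,109),.01)]:
    w=ray('',uv,z,c)[0]*1000;print(n,w.round(1),W2F(w).round(1))
p=cv2.imread('pics/w6.png')[90:320,150:400];cv2.imwrite('pics/w6z.png',cv2.resize(p,None,fx=2.6,fy=2.6,interpolation=cv2.INTER_CUBIC))
```

```text
noseL [480.5 -79.5  43.5] [-26.9  32.3]
noseR [541.8 -64.2  43.5] [-26.9 -30.9]
sideL [ 487.9 -110.5   43.5] [-58.7  32.7]
sideR [550.1 -95.2  43.5] [-59.  -31.4]
f30 [472.1 -57.   30. ] [-3. 35.]
f10 [471.9 -56.   10. ] [-2.  34.9]
bridgeL [456.7 -56.5  62. ] [ 1.2 49.8]
bridgeR [548.2 -33.4  62. ] [  1.4 -44.6]
railR10 [538.3 -39.2  10. ] [ -1.8 -33.5]
```

View pics/w6z.png

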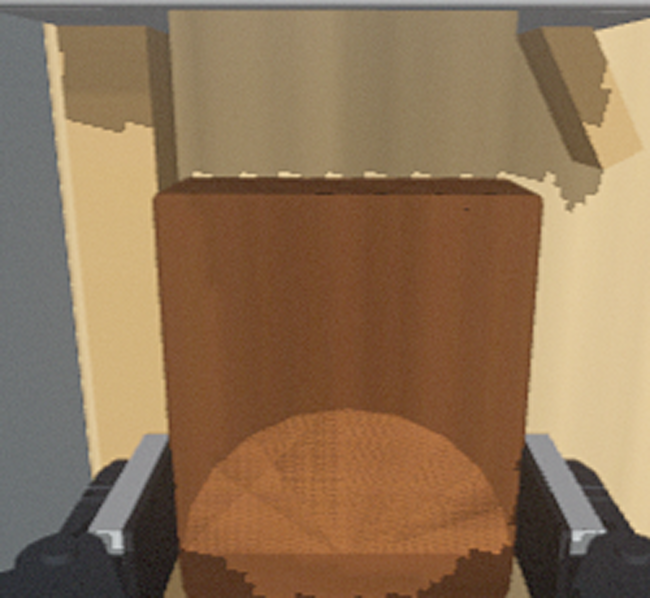

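Emit:
arm_command(increments=[[[5.5, 0.1, 0.8, 0, 0], [5.5, 0.2, 1.7, 0, 0], [5.5, 0.2, 2.6, 0, 0], [5.5, 0.2, 3.5, 0, 0], [5.5, 0.2, 4.4, 0, 0], [5.5, 0.2, 5.3, 0, 0], [5.5, 0.2, 6.2, 0, 0], [5.5, 0.2, 6.7, 0, 0]]])

```text
time: 7.5
tool_pos: [0.5102, -0.0616, 0.0432]
ee_rot: [-0.191, 1.549, 0.197]
contact_force: [-0.7, 0.1, -1.4]
gripper_width: 0.0642
```

Run:
```python
from h import *
w=F2W(-13,0);go(w[0],w[1],45,194.04)
c=calibration('wrist')
p,d=snapshot('wrist');cv2.imwrite('pics/w7.png',p);np.savez('w7c.npz',**c)
```

```text
t 7.5 tcp [510.2 -61.6  43.2] F [-16.7  -0.8] xax [ 0.013  0.005 -1.   ] zax yaw 14.17 w 0.06420119848484371 f [-0.68  0.13 -1.36] q [-0.12  0.18 -0.44  0.94  0.01  1.2 ]
shift [-0.18  0.37 -0.08] turn about x 0.002
```

View pics/w7.png

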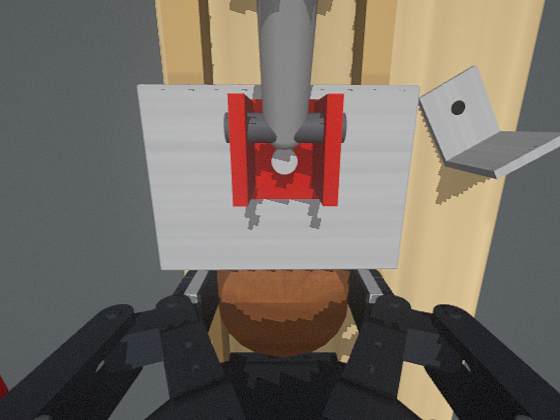

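Emit:
arm_command(increments=[[[5.5, 0.2, 0, 0, 0], [5.5, 0.3, 0, 0, 0], [7.0, 0.3, 0, 0, 0], [7.6, 0.2, 0, 0, 0], [7.6, 0.1, 0, 0, 0], [7.6, -1.5, 0, 0, 0], [7.6, -4, 0, 0, 0], [7.6, -6, -1, 0, 0]]])

```text
time: 8.55
tool_pos: [0.5121, -0.0712, 0.1051]
ee_rot: [-0.192, 1.548, 0.197]
contact_force: [0.1, 0.3, 0.1]
gripper_width: 0.0757
```

Run:
```python
from h import *
w=F2W(-85,0.5);go(w[0],w[1],100,194.04)
c=calibration('wrist')
p,d=snapshot('wrist');cv2.imwrite('pics/w8.png',p);np.savez('w8c.npz',**c)
```

```text
t 8.55 tcp [512.1 -71.2 105.1] F [-26.5  -0.3] xax [ 0.014  0.005 -1.   ] zax yaw 14.23 w 0.07568761293760073 f [0.14 0.3  0.1 ] q [-0.14  0.14 -0.34  1.08  0.01  1.18]
shift [ 0.5  -5.86 -0.11] turn about x 0.003
```

View pics/w8.png

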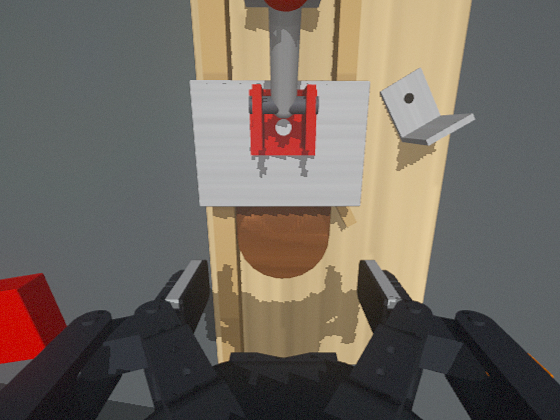

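Emit:
arm_command(increments=[[[5, 0, -3, 0, 0], [3, 0, -5, 0, 0], [1, 0.5, -6.3, -0.1, 0], [0, 2.5, -6.3, -0.1, 0], [0, 4.5, -6.3, -0.1, 0], [0, 5.7, -6.3, -0.1, 0], [0, 5.7, -6.3, -0.1, 0], [0, 5.7, -6.3, -0.1, 0]]])

```text
time: 9.6
tool_pos: [0.5295, -0.1336, 0.0513]
ee_rot: [-0.193, 1.543, 0.195]
contact_force: [0.2, -0.4, -0.3]
gripper_width: 0.0
```

Run:
```python
from h import *
w=F2W(-13,0.5);go(w[0],w[1],47,194.04)
c=calibration('wrist')
p,d=snapshot('wrist');cv2.imwrite('pics/w9.png',p);np.savez('w9c.npz',**c)
def pt(u,v):
    q=np.array([u,v,1.])@np.linalg.inv(c['intrinsics']).T*d[v,u];w=((q-c['t'])@c['R']*1000).round(1);return w,W2F(w).round(1)
for v in range(215,300,4):print(v,*pt(280,v))
c=dict(np.load('w8c.npz'))
w=ray('',(284,278),.038,c)[0]*1000;print('tail',W2F(w))
```

```text
t 9.6 tcp [ 529.5 -133.6   51.3] F [-91.2  -2.2] xax [ 0.018  0.004 -1.   ] zax yaw 14.18 w 3.385271249800632e-05 f [ 0.21 -0.37 -0.31] q [-0.25  0.23 -0.36  0.97  0.01  1.07]
shift [ 0.42  7.82 -0.26] turn about x 0.003
215 [ 518.7 -103.9   37.4] [-59.8   1.1]
219 [ 521.6 -114.8    9.3] [-71.1   1. ]
223 [ 522.3 -117.2    9.5] [-73.6   0.9]
227 [ 522.9 -119.7    9.4] [-76.2   0.9]
231 [ 523.5 -122.1    9.7] [-78.6   0.9]
235 [ 524.1 -124.7    9.5] [-81.3   1. ]
239 [ 524.8 -127.5    8.9] [-84.2   1. ]
243 [ 525.4 -130.     9.1] [-86.8   1. ]
247 [ 526.  -132.4    9.5] [-89.2   1. ]
251 [ 526.9 -135.8    7.8] [-92.7   0.9]
255 [ 523.4 -123.    42. ] [-79.5   1.2]
259 [ 523.3 -122.7   47.2] [-79.2   1.2]
263 [ 523.3 -122.8   51.2] [-79.3   1.3]
267 [ 523.2 -122.7   55.5] [-79.1   1.3]
271 [ 523.3 -123.3   58.3] [-79.7   1.4]
275 [ 523.3 -123.4   61.8] [-79.8   1.4]
279 [ 523.1 -122.8   66.2] [-79.2   1.5]
283 [ 523.2 -123.1   69.1] [-79.5   1.4]
287 [ 523.4 -124.2   70.2] [-80.6   1.5]
291 [ 523.9 -126.3   69.8] [-82.8   1.5]
295 [ 524.  -126.6   72.2] [-83.1   1.5]
299 [ 524.6 -129.    71.3] [-85.6   1.5]
tail [-60.09744769  -0.12524677]
```

View pics/w9.png

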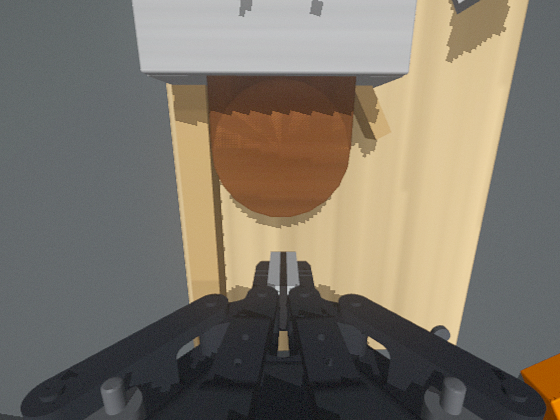

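Emit:
arm_command(increments=[[[0, 0.4, 0.3, 0, 0], [0, 0.9, 0.7, 0, 0], [0, 0.9, 1.3, 0, 0], [0, 0.9, 2.1, 0, 0], [0, 0.9, 2.9, 0, 0], [0, 0.9, 3.7, 0, 0], [0, 0.9, 4.5, 0, 0], [0, 0.9, 5.2, 0, 0]]])

```text
time: 10.65
tool_pos: [0.517, -0.0826, 0.0426]
ee_rot: [-0.193, 1.543, 0.195]
contact_force: [0.2, -0.6, -0.2]
gripper_width: -0.0002
```

Run:
```python
from h import *
w=F2W(-14,0);go(w[0],w[1],42,194.04)
c=calibration('wrist')
p,d=snapshot('wrist');cv2.imwrite('pics/w10.png',p)
def pt(u,v):
    q=np.array([u,v,1.])@np.linalg.inv(c['intrinsics']).T*d[v,u];w=((q-c['t'])@c['R']*1000).round(1);return w,W2F(w).round(1)
for v in range(230,280,5):print(v,*pt(284,v))
```

```text
t 10.65 tcp [517.  -82.6  42.6] F [-38.8  -2.4] xax [ 0.019  0.004 -1.   ] zax yaw 14.2 w -0.0002000337629208214 f [ 0.19 -0.63 -0.21] q [-0.16  0.19 -0.42  0.94  0.01  1.16]
shift [ 0.05  2.48 -0.24] turn about x 0.003
230 [509.3 -57.5  36.3] [-12.5  -1. ]
235 [509.7 -59.6  37.5] [-14.6  -0.9]
240 [510.3 -61.9  37.8] [-17.   -0.9]
245 [511.  -64.6  37.5] [-19.8  -0.9]
250 [511.5 -66.6  38.7] [-21.9  -0.9]
255 [512.4 -69.9  37. ] [-25.3  -1. ]
260 [512.7 -71.6  39.1] [-27.   -0.9]
265 [512.6 -71.4  44.6] [-26.8  -0.8]
270 [512.6 -72.   48.5] [-27.4  -0.7]
275 [512.3 -71.1  54.7] [-26.4  -0.6]
```

View pics/w10.png

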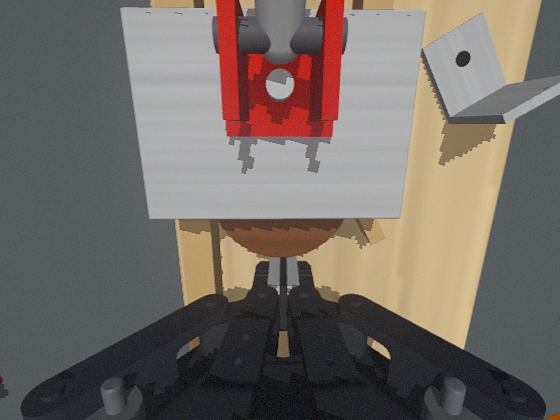

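Emit:
arm_command(increments=[[[0, 0, 0.5, 0, 0], [0, 0, 1.0, 0, 0], [0, 0, 1.5, 0, 0], [0, 0, 1.9, 0, 0], [0, 0, 2.2, 0, 0], [0, 0, 2.4, 0, 0], [0, 0, 2.5, 0, 0], [0, 0, 2.5, 0, 0]]])

```text
time: 11.7
tool_pos: [0.5106, -0.0577, 0.0425]
ee_rot: [-0.193, 1.543, 0.196]
contact_force: [0.3, -1.0, 0.2]
gripper_width: -0.0001
```

Run:
```python
from h import *
w=F2W(-14,0);go(w[0],w[1],42,194.04)
c=calibration('wrist')
p,d=snapshot('wrist');cv2.imwrite('pics/w11.png',p);np.savez('w11c.npz',**c)
def pt(u,v):
    q=np.array([u,v,1.])@np.linalg.inv(c['intrinsics']).T*d[v,u];w=((q-c['t'])@c['R']*1000).round(1);return w,W2F(w).round(1)
for v in range(245,280,5):print(v,*pt(284,v))
p,d=snapshot('side');cv2.imwrite('pics/s11.png',cv2.resize(p[140:280,220:360],None,fx=4,fy=4,interpolation=cv2.INTER_CUBIC))
```

```text
t 11.7 tcp [510.6 -57.7  42.5] F [-13.   -2.2] xax [ 0.019  0.005 -1.   ] zax yaw 14.22 w -9.350780204335835e-05 f [ 0.31 -0.95  0.2 ] q [-0.12  0.18 -0.45  0.93  0.01  1.21]
shift [ 0.05 -0.1  -0.22] turn about x 0.003
245 [501.4 -29.4  62.4] [16.7 -0.1]
250 [501.9 -31.6  62.1] [14.4 -0.1]
255 [502.7 -34.5  60.2] [11.4 -0.2]
260 [503.1 -36.   61.5] [ 9.8 -0.2]
265 [503.7 -38.3  61.2] [ 7.5 -0.2]
270 [504.3 -40.7  60.9] [ 5.  -0.2]
275 [504.8 -42.7  61.2] [ 2.9 -0.2]
```

View pics/w11.png

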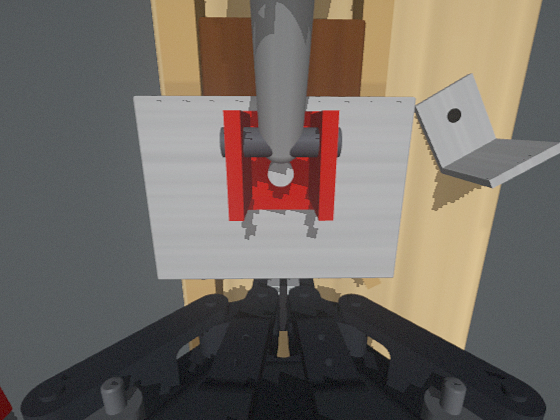

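View pics/s11.png

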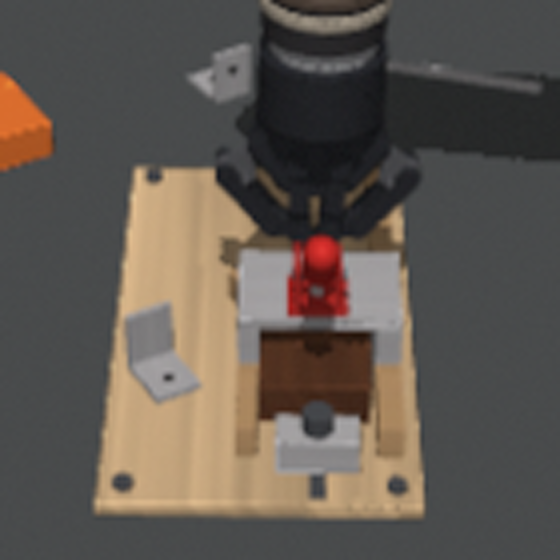

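Run:
```python
from h import *
c=dict(np.load('w1c.npz'));d=np.load('w1.npy')
tcp=np.array([553.4,-152.4,179.2]);yaw=np.deg2rad(7.83)
v,u=np.mgrid[225:420,0:560];dd=d[225:,:]
q=np.stack([u,v,np.ones_like(u)],-1)@np.linalg.inv(c['intrinsics']).T*dd[...,None]
W=((q-c['t'])@c['R'])*1000-tcp
z=W@np.array([np.cos(yaw),np.sin(yaw),0]);y=W@np.array([-np.sin(yaw),np.cos(yaw),0]);h=W[...,2]
m=(h>-15)&(dd>0)
for lo in range(-5,130,10):
    k=m&(h>=lo)&(h<lo+10)
    if k.any():print(lo,k.sum(),'lat',np.percentile(z[k],[0.5,99.5]).round(0),'fwd',np.percentile(y[k],[1,99]).round(0))
# handle in w8/w11?
```

```text
-5 733 lat [-57.  52.] fwd [-10.  12.]
5 1236 lat [-58.  54.] fwd [-10.  12.]
15 1551 lat [-58.  54.] fwd [-10.  12.]
25 1447 lat [-58.  53.] fwd [-3. 12.]
35 2442 lat [-75.  70.] fwd [ 6. 14.]
45 10197 lat [-75.  71.] fwd [-11.  17.]
55 11556 lat [-74.  70.] fwd [-10.  18.]
65 13009 lat [-72.  66.] fwd [ 1. 19.]
75 5552 lat [-64.  59.] fwd [11. 21.]
```

Emit:
arm_command(increments=[[[0, 0, -1.5, 0, 0], [0, -1, -3, 0, 0], [2, -5, -3, 0, 0], [5, -9.5, -3, 0, 0], [8.5, -14, -3, -1, 0], [8.5, -15, -2, -4, 0], [8.5, -15, -1, -7, 0], [8.5, -15, 0, -8.4, 0]]])

```text
time: 12.8
tool_pos: [0.4255, -0.0797, 0.1917]
ee_rot: [-0.192, 1.542, 0.194]
contact_force: [1.0, -0.0, 0.2]
gripper_width: 0.0851
```

Run:
```python
from h import *
w=F2W(84,82);go(w[0],w[1],150,194.04)
c=calibration('wrist')
p,d=snapshot('wrist');cv2.imwrite('pics/w12.png',p);np.savez('w12c.npz',**c);np.save('w12.npy',d)
p,d=snapshot('top');cv2.imwrite('pics/t12.png',p)
```

```text
t 12.8 tcp [425.5 -79.7 191.7] F [-13.8  85.7] xax [ 0.02   0.004 -1.   ] zax yaw 14.12 w 0.08506111525812626 f [ 1.04 -0.04  0.22] q [-0.19 -0.06 -0.35  1.26  0.01  1.13]
shift [4.17 9.78 0.3 ] turn about x 0.001
```

View pics/w12.png

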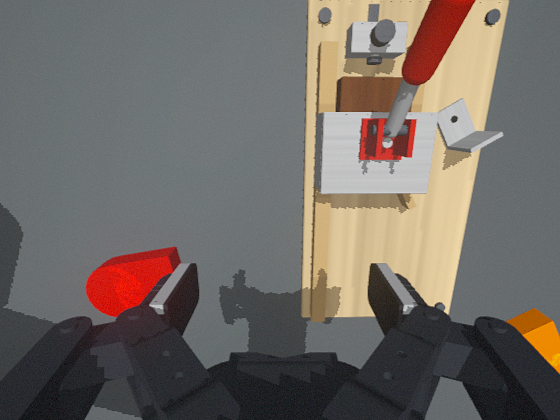

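Run:
```python
from h import *
c=dict(np.load('w12c.npz'));d=np.load('w12.npy');p=cv2.imread('pics/w12.png')
v,u=np.mgrid[0:170,340:500];dd=d[0:170,340:500]
q=np.stack([u,v,np.ones_like(u)],-1)@np.linalg.inv(c['intrinsics']).T*dd[...,None]
W=((q-c['t'])@c['R'])*1000
cF,sF=np.cos(FY),np.sin(FY);dx=W[...,0]-FO[0];dy=W[...,1]-FO[1]
X=cF*dx+sF*dy;Y=-sF*dx+cF*dy;Z=W[...,2]-10
m=(dd>0)&(Z>58)
for lo in range(30,150,8):
    k=m&(X>=lo)&(X<lo+8)
    if k.sum()>3:print(lo,k.sum(),'Y',np.percentile(Y[k],[2,98]).round(1),'Z',np.percentile(Z[k],[2,98]).round(0))
for n,uv,z in [('noseL',(341,78),.038),('noseR',(400,77),.038),('stop L',(352,53),.034),('stopfront',(375,52),.034),('bolt tip',(375,64),.024),('bridge BL',(320,192),.062),('bridge rearL',(324,113),.062)]:
    w=ray('',uv,z,c)[0]*1000;print(n,w.round(1),W2F(w).round(1))
o=p[0:200,300:500];cv2.imwrite('pics/w12z.png',cv2.resize(o,None,fx=3,fy=3,interpolation=cv2.INTER_CUBIC))
```

```text
30 25 Y [-10.2  16. ] Z [61. 83.]
38 376 Y [-11.6  16.1] Z [59. 84.]
46 438 Y [-11.5  16.1] Z [59. 84.]
54 518 Y [-11.5  17.9] Z [61. 84.]
62 354 Y [-11.  16.] Z [63. 90.]
70 240 Y [-2.8  8. ] Z [85. 97.]
78 287 Y [-2.5  7.9] Z [ 91. 110.]
86 511 Y [-4.8 11.1] Z [ 99. 120.]
94 698 Y [-5.  11.9] Z [108. 129.]
102 873 Y [-5.  11.8] Z [116. 138.]
110 1038 Y [-4.9 11.9] Z [126. 146.]
118 124 Y [-5.6 12.2] Z [131. 145.]
noseL [448.4  43.5  38. ] [100.2  33.6]
noseR [498.8  57.1  38. ] [101.2 -18.6]
stop L [452.4  65.7  34. ] [120.8  24.3]
stopfront [471.7  71.5  34. ] [121.7   4.2]
bolt tip [477.4  65.   24. ] [114.1   0.2]
bridge BL [454.2 -55.2  62. ] [ 3.1 51.9]
bridge rearL [438.7  10.1  62. ] [70.1 51.1]
```

View pics/w12z.png

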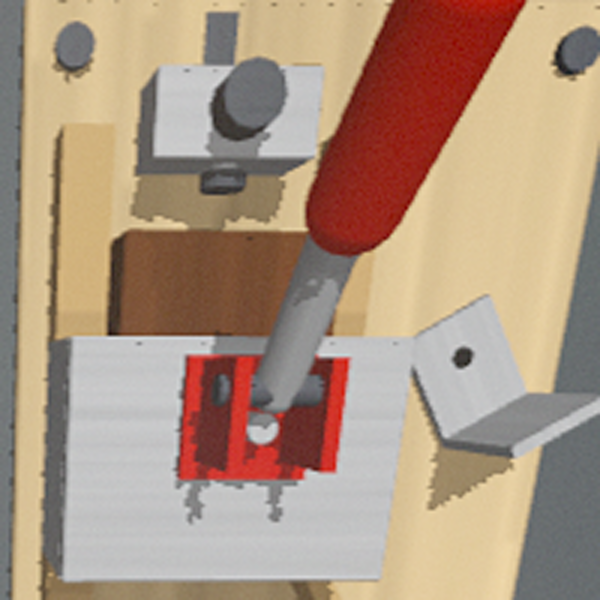

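Run:
```python
from h import *
w=F2W(85,82);go(w[0],w[1],60,194.04)
```

```text
t 12.9 tcp [425.5 -79.1 191.4] F [-13.1  85.5] xax [ 0.019  0.005 -1.   ] zax yaw 14.19 w 0.08501539112298816 f [-0.69 -0.64  0.54] q [-0.19 -0.06 -0.35  1.26  0.01  1.13]
shift [13.14  9.82  0.12] turn about x 0.003
```

Emit:
arm_command(increments=[[[8.54, 0, 4, 0, 0], [8.54, 0, 8, 0.1, 0], [8.54, 0, 9.8, 0.1, 0], [8.54, 2, 9.8, 0.1, 0], [8.54, 6, 9.8, 0.1, 0], [8.54, 10, 9.8, 0.1, 0], [8.54, 12, 9.8, 0.1, 0], [8.54, 12.5, 9.8, 0.1, 0]]])

```text
time: 13.9
tool_pos: [0.4045, 0.0167, 0.065]
ee_rot: [-0.192, 1.545, 0.196]
contact_force: [-3.8, -1.1, 1.6]
gripper_width: 0.0857
```

Run:
```python
from h import *
w=F2W(85,82);go(w[0],w[1],45,194.04)
c=calibration('wrist')
p,d=snapshot('wrist');cv2.imwrite('pics/w13.png',p);np.savez('w13c.npz',**c);np.save('w13.npy',d)
p,d=snapshot('top');cv2.imwrite('pics/t13.png',cv2.resize(p[155:295,195:375],None,fx=4,fy=4,interpolation=cv2.INTER_CUBIC))
p,d=snapshot('side');cv2.imwrite('pics/s13.png',cv2.resize(p[140:280,220:370],None,fx=4,fy=4,interpolation=cv2.INTER_CUBIC))
```

```text
t 13.9 tcp [404.5  16.7  65. ] F [84.9 82.7] xax [ 0.016  0.004 -1.   ] zax yaw 14.2 w 0.0857069312439671 f [-3.81 -1.05  1.62] q [ 0.04 -0.04 -0.63  0.97  0.    1.36]
shift [2.   0.01 0.04] turn about x 0.003
```

View pics/w13.png

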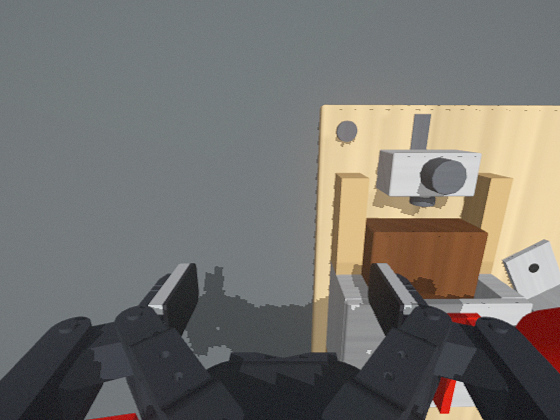

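View pics/s13.png

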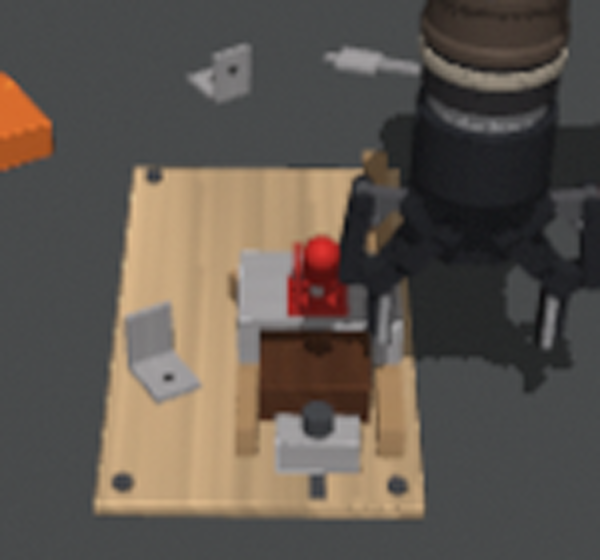

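View pics/t13.png

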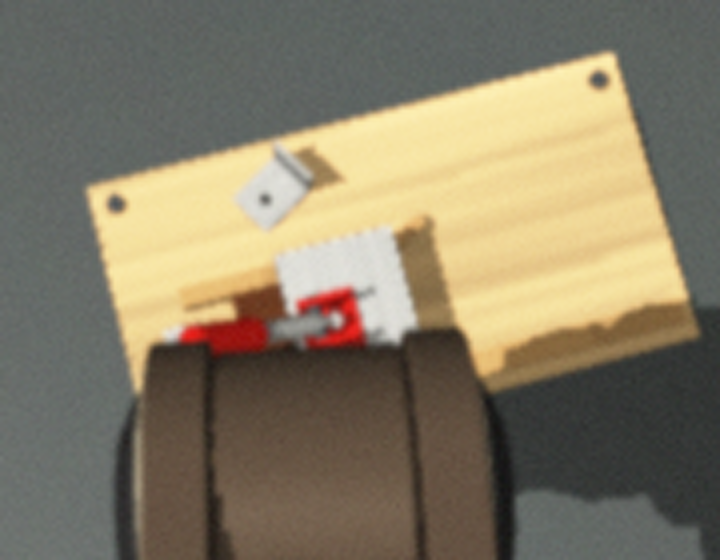

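Run:
```python
from h import *
print(state()['contact_force'],state()['wrist_torque'])
c=dict(np.load('w13c.npz'));d=np.load('w13.npy')
def pt(u,v):
    q=np.array([u,v,1.])@np.linalg.inv(c['intrinsics']).T*d[v,u];w=((q-c['t'])@c['R']*1000);return W2F(w).round(1),w[2].round(1)
for u in range(368,416,6):print(u,pt(u,263),pt(u,266),pt(u,270),pt(u,274))
for uv in [(372,232),(366,255),(345,200),(362,200),(480,232),(530,330),(540,340),(480,340),(485,350)]:print(uv,pt(*uv))
```

```text
[-5.51990353 -0.72854987 -2.78752531] [-0.19776782  0.89831626  0.04436514]
368 (array([80.9, 33.7]), np.float64(33.7)) (array([79.6, 34. ]), np.float64(35.0)) (array([77.1, 33.8]), np.float64(35.2)) (array([74.9, 33.8]), np.float64(36.0))
374 (array([96.6, 41.5]), np.float64(65.1)) (array([96.3, 42.3]), np.float64(67.6)) (array([94.6, 42.3]), np.float64(68.2)) (array([92.3, 42. ]), np.float64(67.9))
380 (array([96.6, 38.7]), np.float64(65.1)) (array([97., 40.]), np.float64(68.8)) (array([96.1, 40.6]), np.float64(71.1)) (array([97. , 42.5]), np.float64(76.5))
386 (array([96.5, 35.7]), np.float64(64.9)) (array([97.2, 37.4]), np.float64(69.3)) (array([96.9, 38.5]), np.float64(72.5)) (array([97.3, 40.1]), np.float64(77.0))
392 (array([82.3, 20.6]), np.float64(36.6)) (array([81.2, 21. ]), np.float64(38.2)) (array([77.9, 20.2]), np.float64(36.9)) (array([96.9, 37.2]), np.float64(76.2))
398 (array([82.5, 17.2]), np.float64(37.0)) (array([80.3, 16.8]), np.float64(36.6)) (array([78.1, 16.8]), np.float64(37.3)) (array([92.8, 31.1]), np.float64(68.9))
404 (array([82.3, 13.6]), np.float64(36.8)) (array([80.1, 13. ]), np.float64(36.2)) (array([77.7, 13. ]), np.float64(36.7)) (array([75.7, 13.2]), np.float64(37.8))
410 (array([82.5, 10.2]), np.float64(37.2)) (array([80.7, 10.1]), np.float64(37.4)) (array([78.1,  9.8]), np.float64(37.4)) (array([75.3,  9.3]), np.float64(37.2))
(372, 232) (array([101.1,  33.6]), np.float64(35.3))
(366, 255) (array([83.5, 33.5]), np.float64(28.2))
(345, 200) (array([118.8,  49.1]), np.float64(30.6))
(362, 200) (array([118.5,  39.2]), np.float64(29.7))
(480, 232) (array([101.4, -27.6]), np.float64(36.7))
(530, 330) (array([100.5,  11.4]), np.float64(117.6))
(540, 340) (array([100.7,  12.4]), np.float64(122.0))
(480, 340) (array([95.1, 24. ]), np.float64(115.3))
(485, 350) (array([93.7, 24. ]), np.float64(118.0))
```

Emit:
arm_command(increments=[[[8.54, 0, 0, -0.4, 0], [8.54, 0, 0.8, -0.4, 0], [8.54, 0, 1.6, -0.4, 0], [8.54, 0.8, 1.6, -0.4, 0], [8.54, 1.5, 1.6, -0.4, 0], [8.54, 1.5, 1.6, -0.4, 0], [8.54, 1.5, 1.6, 0, 0], [8.54, 1.5, 1.6, 0.1, 0]]])

```text
time: 15.05
tool_pos: [0.4022, 0.0325, 0.0515]
ee_rot: [-0.192, 1.544, 0.196]
contact_force: [1.0, -0.1, -0.3]
gripper_width: 0.0853
```

Run:
```python
from h import *
w=F2W(101,77);go(w[0],w[1],45,194.04);print(state()['wrist_torque'].round(2))
c=calibration('wrist')
p,d=snapshot('wrist');cv2.imwrite('pics/w14.png',p);np.savez('w14c.npz',**c);np.save('w14.npy',d)
print(state()['contact_force'].round(2))
for n,uv,z in [('ball',(243.2,240.6),.152)]:
    print(n,W2F(ray('top',uv,z)[0]*1000))
```

```text
t 15.05 tcp [402.2  32.5  51.5] F [100.7  81.1] xax [ 0.018  0.004 -1.   ] zax yaw 14.19 w 0.08526015432035396 f [ 0.97 -0.13 -0.27] q [ 0.08 -0.03 -0.65  0.94  0.    1.4 ]
shift [0.66 0.02 0.4 ] turn about x 0.003
[ 0.03 -0.    0.06]
[ 0.86  0.17 -0.15]
ball [123.09396733   0.67024544]
```

View pics/w14.png

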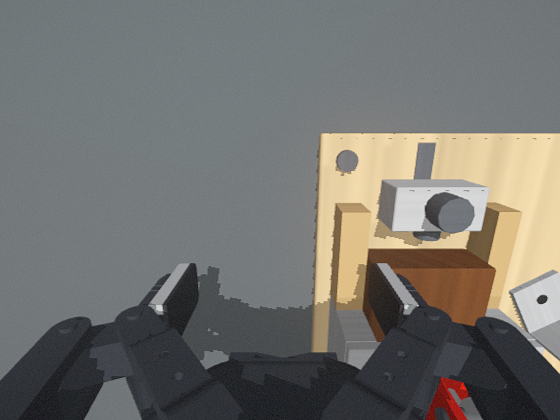

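Emit:
arm_command(increments=[[[8.54, 0, 0, 0.1, 0], [8.54, 0, 0, 0.2, 0], [8.54, 0, 0, 0.3, 0], [8.54, 0, 0, 0.4, 0], [8.54, 0, 0, 0.5, 0], [8.54, 0, 0, 0.6, 0], [8.54, 0, 0, 0.6, 0], [8.54, 0, 0, 0.6, 0]]])

```text
time: 16.1
tool_pos: [0.4027, 0.0328, 0.0493]
ee_rot: [-0.193, 1.555, 0.194]
contact_force: [-14.4, -4.0, -2.1]
gripper_width: 0.0857
```

Run:
```python
from h import *
w=F2W(101,75);go(w[0],w[1],45,194.04);print(state()['wrist_torque'].round(2))
c=calibration('wrist')
p,d=snapshot('wrist');cv2.imwrite('pics/w15.png',p[200:420,280:560]);np.savez('w15c.npz',**c);np.save('w15.npy',d)
def pt(u,v):
    q=np.array([u,v,1.])@np.linalg.inv(c['intrinsics']).T*d[v,u];w=((q-c['t'])@c['R']*1000);return W2F(w).round(1),w[2].round(1)
for u in range(362,416,6):print(u,pt(u,263),pt(u,268),pt(u,274),pt(u,280))
print(pt(372,256),pt(420,270))
```

```text
t 16.1 tcp [402.7  32.8  49.3] F [101.   80.5] xax [ 0.007  0.002 -1.   ] zax yaw 14.13 w 0.08571309417660893 f [-14.38  -3.97  -2.11] q [ 0.08 -0.02 -0.65  0.94  0.    1.4 ]
shift [0.44 0.   0.55] turn about x 0.001
[-0.66  1.92 -0.18]
362 (array([103.1,  39.1]), np.float64(29.8)) (array([99.8, 38.8]), np.float64(29.3)) (array([96.1, 38.5]), np.float64(29.3)) (array([92., 38.]), np.float64(28.8))
368 (array([99.8, 33.7]), np.float64(23.3)) (array([97.3, 33.9]), np.float64(24.6)) (array([93.9, 33.8]), np.float64(25.4)) (array([101.1,  40. ]), np.float64(44.6))
374 (array([112.7,  39.4]), np.float64(49.0)) (array([110.7,  39.6]), np.float64(50.3)) (array([108.9,  40.2]), np.float64(52.8)) (array([105.7,  39.8]), np.float64(52.6))
380 (array([112.7,  36.5]), np.float64(49.0)) (array([113.1,  38.5]), np.float64(55.0)) (array([112.6,  40. ]), np.float64(59.6)) (array([110.4,  40.2]), np.float64(60.9))
386 (array([112.3,  33.3]), np.float64(48.2)) (array([113.4,  36. ]), np.float64(55.5)) (array([112.7,  37.4]), np.float64(59.8)) (array([112.7,  39.2]), np.float64(64.9))
392 (array([101.4,  21.3]), np.float64(26.6)) (array([101.8,  23.8]), np.float64(33.2)) (array([112.5,  34.6]), np.float64(59.4)) (array([112.9,  36.8]), np.float64(65.3))
398 (array([102.1,  18.5]), np.float64(27.9)) (array([101.8,  20.6]), np.float64(33.3)) (array([108.8,  28.9]), np.float64(52.6)) (array([113.2,  34.5]), np.float64(65.8))
404 (array([101.3,  14.5]), np.float64(26.4)) (array([102. ,  17.5]), np.float64(33.7)) (array([100.5,  18.9]), np.float64(37.6)) (array([108.9,  28.4]), np.float64(58.4))
410 (array([101.5,  11.3]), np.float64(26.9)) (array([101.6,  13.9]), np.float64(33.0)) (array([100.5,  15.7]), np.float64(37.5)) (array([96.7, 15. ]), np.float64(37.0))
(array([102.5,  30.6]), np.float64(19.7)) (array([102. ,   9.9]), np.float64(35.9))
```

View pics/w15.png

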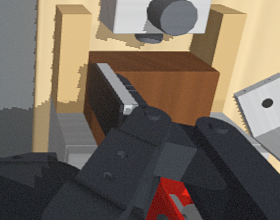

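Emit:
arm_command(increments=[[[8.54, 0, 0, -0.05, 0], [8.54, 0.15, 0, -0.05, 0], [8.54, 0.3, 0, -0.05, 0], [8.54, 0.4, 0, -0.05, 0], [8.54, 0.5, 0, -0.05, 0], [8.54, 0.6, 0, -0.05, 0], [8.54, 0.7, 0, -0.05, 0], [8.54, 0.7, 0, -0.05, 0]]])

```text
time: 17.15
tool_pos: [0.4022, 0.0327, 0.0422]
ee_rot: [-0.193, 1.555, 0.194]
contact_force: [-0.6, 0.3, -0.7]
gripper_width: 0.0855
```

Run:
```python
from h import *
w=F2W(101,80);go(w[0],w[1],40,194.04);print(state()['wrist_torque'].round(2))
```

```text
t 17.15 tcp [402.2  32.7  42.2] F [101.  81.] xax [ 0.007  0.002 -1.   ] zax yaw 14.13 w 0.08546878942985116 f [-0.62  0.27 -0.72] q [ 0.08 -0.02 -0.66  0.92  0.    1.4 ]
shift [0.22 0.   0.1 ] turn about x 0.002
[ 0.01  0.   -0.02]
```

Emit:
arm_command(increments=[[[8.54, 0.1, 0, 0, 0], [8.54, 0.2, 0, 0, 0], [8.54, 0.3, 0, 0, 0], [8.54, 0.4, 0, 0, 0], [8.54, 0.4, 0, 0, 0], [8.54, 0.4, 0, 0, 0], [8.54, 0.4, 0, 0, 0], [8.54, 0.4, 0, 0, 0]]])

```text
time: 18.15
tool_pos: [0.4023, 0.0327, 0.0382]
ee_rot: [-0.193, 1.555, 0.194]
contact_force: [0.3, -0.7, 0.0]
gripper_width: 0.0855
```

Run:
```python
from h import *
w=F2W(101,80);go(w[0],w[1],40,194.04);print(state()['wrist_torque'].round(2))
c=calibration('wrist')
p,d=snapshot('wrist');cv2.imwrite('pics/w16.png',cv2.resize(p[180:400,320:560],None,fx=3,fy=3,interpolation=cv2.INTER_CUBIC));np.savez('w16c.npz',**c);np.save('w16.npy',d)
p,d=snapshot('side');cv2.imwrite('pics/s16.png',cv2.resize(p[170:270,260:360],None,fx=6,fy=6,interpolation=cv2.INTER_CUBIC))
```

```text
t 18.15 tcp [402.3  32.7  38.2] F [101.  81.] xax [ 0.007  0.002 -1.   ] zax yaw 14.13 w 0.08547608318001076 f [ 0.26 -0.72  0.  ] q [ 0.08 -0.01 -0.66  0.91  0.    1.4 ]
shift [-0.18  0.    0.1 ] turn about x 0.002
[-0.02 -0.04  0.  ]
```

View pics/w16.png

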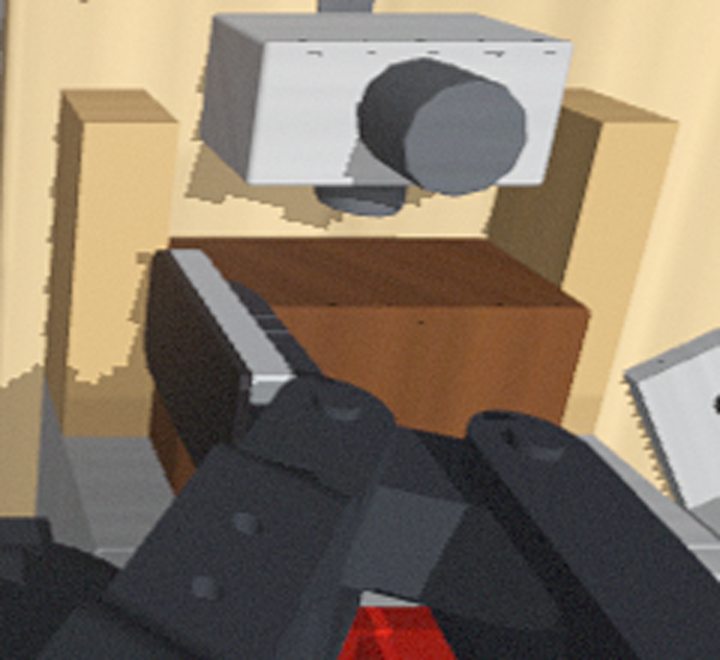

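View pics/s16.png

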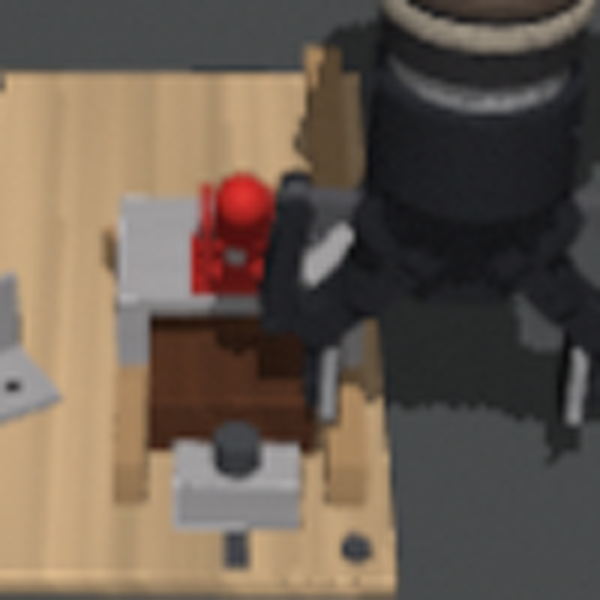

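Emit:
arm_command(increments=[[[8.54, 0, 0, 0.1, 0], [8.54, 0, 0, 0.2, 0], [8.54, 0, 0, 0.3, 0], [8.54, 0, 0, 0.4, 0], [8.54, 0, 0, 0.4, 0], [8.54, 0, 0, 0.4, 0], [8.54, 0, 0, 0.4, 0], [8.54, 0, 0, 0.4, 0]]])

```text
time: 19.25
tool_pos: [0.4032, 0.0332, 0.0377]
ee_rot: [-0.193, 1.56, 0.194]
contact_force: [-11.9, -2.7, 8.3]
gripper_width: 0.0852
```

Run:
```python
from h import *
w=F2W(101,80);go(w[0],w[1],40,194.04);print(state()['wrist_torque'].round(2))
c=calibration('wrist')
p,d=snapshot('wrist');cv2.imwrite('pics/w17.png',cv2.resize(p[180:400,320:560],None,fx=3,fy=3,interpolation=cv2.INTER_CUBIC))
def pt(u,v):
    q=np.array([u,v,1.])@np.linalg.inv(c['intrinsics']).T*d[v,u];w=((q-c['t'])@c['R']*1000);return W2F(w).round(1),w[2].round(1)
for v in range(264,292,4):print(v,[(u,pt(u,v)) for u in (372,380,388,396,404,412)])
```

```text
t 19.25 tcp [403.2  33.2  37.7] F [101.2  80. ] xax [ 0.002  0.001 -1.   ] zax yaw 14.11 w 0.0851645011986809 f [-11.91  -2.73   8.34] q [ 0.08 -0.01 -0.66  0.92  0.    1.41]
shift [-0.23 -0.02 -0.  ] turn about x 0.001
[-0.44  1.79 -0.04]
264 [(372, (array([112. ,  39.4]), np.float64(36.4))), (380, (array([113.3,  36.5]), np.float64(38.9))), (388, (array([102.1,  23.9]), np.float64(16.7))), (396, (array([101.9,  19.4]), np.float64(16.5))), (404, (array([101.4,  14.4]), np.float64(15.4))), (412, (array([101.6,  10.2]), np.float64(15.8)))]
268 [(372, (array([110.2,  39.5]), np.float64(37.1))), (380, (array([112.9,  37.6]), np.float64(42.3))), (388, (array([112.6,  33.7]), np.float64(41.7))), (396, (array([102.1,  21.3]), np.float64(21.5))), (404, (array([101.5,  16.4]), np.float64(20.4))), (412, (array([101.9,  12.5]), np.float64(21.1)))]
272 [(372, (array([108.3,  39.4]), np.float64(37.4))), (380, (array([113.3,  39.1]), np.float64(46.8))), (388, (array([113.2,  35.4]), np.float64(46.6))), (396, (array([102.1,  22.9]), np.float64(25.9))), (404, (array([101.7,  18.4]), np.float64(25.3
[... 572 characters left out ...]
array([109.2,  27.8]), np.float64(46.5))), (412, (array([102.2,  18.1]), np.float64(34.2)))]
284 [(372, (array([103.3,  39.7]), np.float64(39.9))), (380, (array([108.8,  39.4]), np.float64(49.3))), (388, (array([113.2,  39. ]), np.float64(56.8))), (396, (array([112.7,  35.3]), np.float64(56.0))), (404, (array([109.,  29.]), np.float64(49.6))), (412, (array([101.9,  19.5]), np.float64(37.6)))]
288 [(372, (array([100.1,  38.9]), np.float64(38.2))), (380, (array([106.9,  39.3]), np.float64(49.5))), (388, (array([112.3,  39.4]), np.float64(58.3))), (396, (array([113.6,  37.2]), np.float64(60.6))), (404, (array([112.6,  33.2]), np.float64(58.9))), (412, (array([109.5,  27.3]), np.float64(53.7)))]
```

View pics/w17.png

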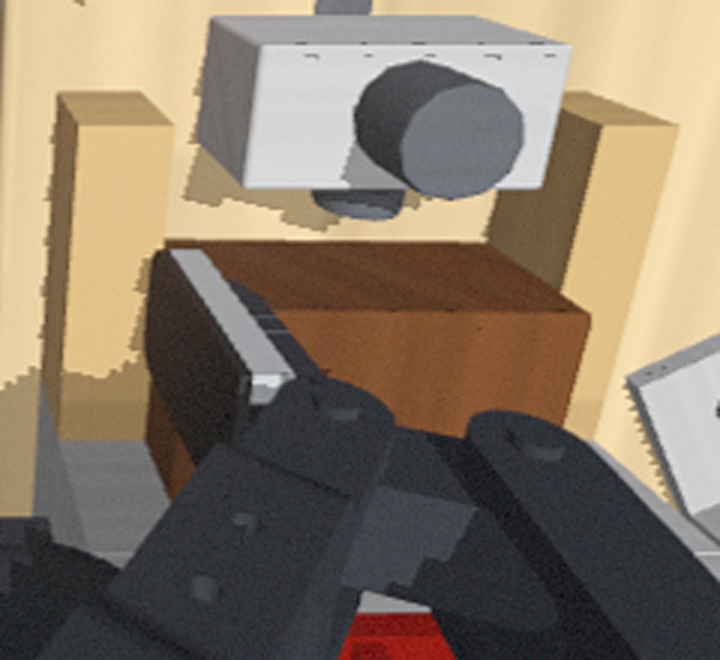

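Emit:
arm_command(increments=[[[8.54, 0.1, 0, 0.25, 0], [8.54, 0.1, 0.1, 0.25, 0], [8.54, 0.1, 0.2, 0.25, 0], [8.54, 0.1, 0.3, 0.25, 0], [8.54, 0.1, 0.4, 0.25, 0], [8.54, 0.1, 0.5, 0.25, 0], [8.54, 0.1, 0.5, 0.25, 0], [8.54, 0.1, 0.5, 0.25, 0]]])

```text
time: 20.3
tool_pos: [0.402, 0.0373, 0.0357]
ee_rot: [-0.194, 1.566, 0.191]
contact_force: [-5.2, -5.3, 1.5]
gripper_width: 0.0854
```

Run:
```python
from h import *
w=F2W(101,80);go(w[0],w[1],40,194.04);print(state()['wrist_torque'].round(2))
c=calibration('wrist')
p,d=snapshot('wrist');cv2.imwrite('pics/w18.png',cv2.resize(p[180:400,320:560],None,fx=3,fy=3,interpolation=cv2.INTER_CUBIC));np.savez('w18c.npz',**c)
```

```text
t 20.3 tcp [402.   37.3  35.7] F [105.5  80.1] xax [-0.003 -0.003 -1.   ] zax yaw 14.05 w 0.08535145607600467 f [-5.25 -5.34  1.47] q [ 0.09 -0.   -0.66  0.92 -0.    1.42]
shift [-0.43 -0.45  0.01] turn about x 0.0
[-1.1   1.19 -0.23]
```

View pics/w18.png

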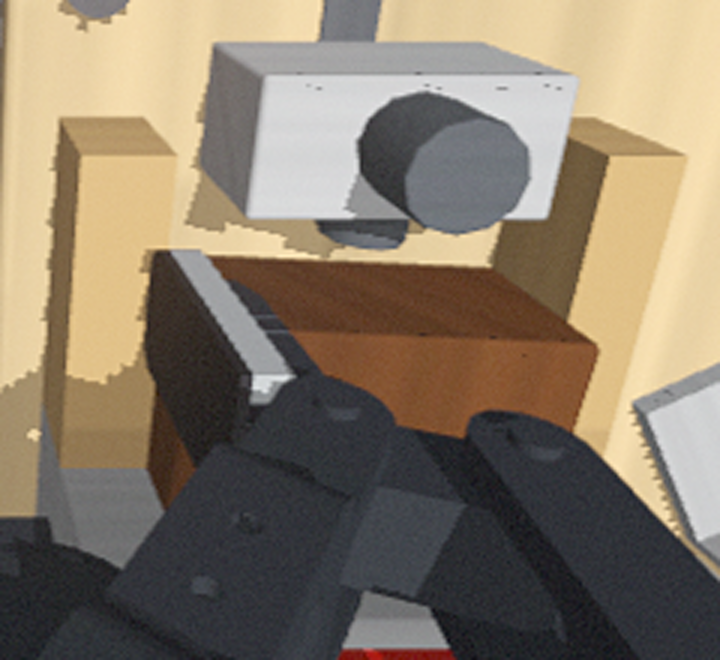

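Run:
```python
from h import *
c=dict(np.load('w18c.npz'))
def f(n,zu,z):
    uv=(320+zu[0]/3,180+zu[1]/3);print(n,W2F(ray('',uv,z,c)[0]*1000).round(1))
f('noseL',(215,257),.010);f('noseM',(370,264),.01);f('noseR',(480,267),.01);f('noseTopR',(597,345),.038)
f('bolt tip mid-height',(360,248),.017);f('bolt tip mid-height',(360,248),.024);f('stop front top edge L',(250,218),.034);f('stop top back',(215,43),.034)
```

```text
noseL [103.   20.1]
noseM [101.5  -9.5]
noseR [100.9 -30.6]
noseTopR [101.9 -31. ]
bolt tip mid-height [108.4  -3. ]
bolt tip mid-height [111.9   1.2]
stop front top edge L [122.1  25.2]
stop top back [150.4  33.7]
```

Emit:
arm_command(increments=[[[8.54, 0, 0, -0.2, 0], [8.54, -0.5, -0.1, -0.2, 0], [8.54, -0.9, -0.2, -0.2, 0], [8.54, -0.9, -0.2, 0, 0], [8.54, -0.9, -0.2, 0.2, 0], [8.54, -0.9, -0.2, 0.4, 0], [8.54, -0.9, -0.2, 0.5, 0], [8.54, -0.9, -0.2, 0.5, 0]]])

```text
time: 21.35
tool_pos: [0.4014, 0.0357, 0.0422]
ee_rot: [-0.195, 1.578, 0.19]
contact_force: [-14.8, -5.0, -3.1]
gripper_width: 0.0853
```

Run:
```python
from h import *
w=F2W(103,75);go(w[0],w[1],44,194.04);print(state()['wrist_torque'].round(2))
c=calibration('wrist')
p,d=snapshot('wrist');cv2.imwrite('pics/w19.png',cv2.resize(p[180:400,320:560],None,fx=3,fy=3,interpolation=cv2.INTER_CUBIC));np.savez('w19c.npz',**c)
```

```text
t 21.35 tcp [401.4  35.7  42.2] F [104.1  81.1] xax [-0.015 -0.005 -1.   ] zax yaw 14.01 w 0.08532963364388534 f [-14.81  -4.95  -3.07] q [ 0.09 -0.   -0.64  0.94 -0.    1.42]
shift [-0.19 -0.11  0.61] turn about x -0.001
[-0.53  2.03 -0.12]
```

View pics/w19.png

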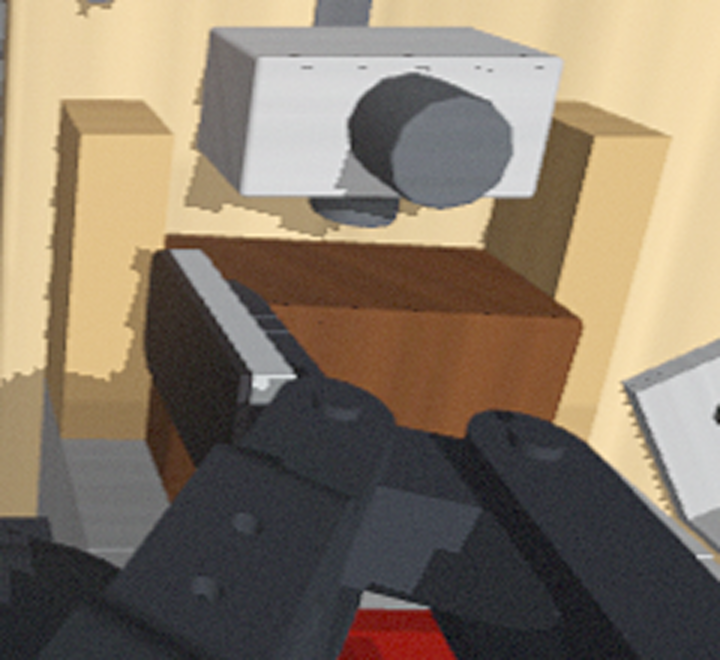

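Emit:
arm_command(increments=[[[8.54, 0, 0, -0.8, 0], [8.54, -1, 0, -1.4, 0], [8.54, -2.5, -1, -1.4, -0.1], [8.54, -3.3, -2, -1.4, -0.22], [8.54, -3.3, -3, -1.4, -0.35], [8.54, -3.3, -3, -1.4, -0.48], [8.54, -3.3, -3, -1.4, -0.61], [8.54, -3.3, -3, -1.4, -0.61]]])

```text
time: 22.4
tool_pos: [0.3964, 0.0034, 0.0765]
ee_rot: [-0.667, 1.479, 0.668]
contact_force: [1.2, -0.1, 0.1]
gripper_width: 0.0853
```

Run:
```python
from h import *
w=F2W(74,95);go(w[0],w[1],47,194.04+35)
w=F2W(74,72.5);go(w[0],w[1],47,194.04+35)
p,d=snapshot('wrist');cv2.imwrite('pics/w20.png',p)
```

```text
t 22.4 tcp [396.4   3.4  76.5] F [73.9 93.8] xax [-0.012 -0.004 -1.   ] zax yaw 48.88 w 0.08528624132823175 f [ 1.2  -0.09  0.1 ] q [ 0.01 -0.04 -0.6   1.03 -0.    0.73]
shift [ 2.95  0.06 -0.06] turn about x -0.003
t 22.4 tcp [396.4   3.4  76.5] F [73.9 93.8] xax [-0.012 -0.004 -1.   ] zax yaw 48.88 w 0.08528624132823175 f [ 1.2  -0.09  0.1 ] q [ 0.01 -0.04 -0.6   1.03 -0.    0.73]
shift [ 2.93 -1.23  1.78] turn about x -0.003
```

View pics/w20.png

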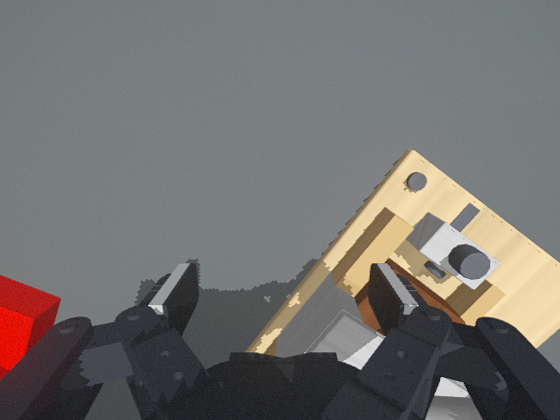

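Good. Descend first, then slide in sideways.

Emit:
arm_command(increments=[[[8.54, 1.5, 0, 0, 0], [8.54, 2.9, 0, 0, 0], [8.54, 2.9, -0.1, 0.2, 0], [8.54, 2.9, -0.4, 0.6, 0], [8.54, 2.9, -0.7, 1.0, 0], [8.54, 2.9, -1.0, 1.4, 0], [8.54, 2.9, -1.2, 1.8, 0], [8.54, 2.9, -1.2, 1.8, 0]]])

```text
time: 23.45
tool_pos: [0.4155, 0.0089, 0.0464]
ee_rot: [-0.666, 1.483, 0.669]
contact_force: [-4.5, -0.9, -1.5]
gripper_width: 0.0852
```

Run:
```python
from h import *
w=F2W(74,72.5);go(w[0],w[1],40,194.04+35);print(state()['wrist_torque'].round(2))
c=calibration('wrist')
p,d=snapshot('wrist');cv2.imwrite('pics/w21.png',cv2.resize(p[200:420,320:560],None,fx=3,fy=3,interpolation=cv2.INTER_CUBIC));np.savez('w21c.npz',**c);np.save('w21.npy',d)
def pt(u,v):
    q=np.array([u,v,1.])@np.linalg.inv(c['intrinsics']).T*d[v,u];w=((q-c['t'])@c['R']*1000);return W2F(w).round(1).tolist(),w[2].round(1)
for uv in [(374,264),(382,264),(388,265),(395,285),(400,290),(405,295),(412,305)]:print(uv,pt(*uv))
```

```text
t 23.45 tcp [415.5   8.9  46.4] F [74.7 73.9] xax [-0.016 -0.005 -1.   ] zax yaw 48.85 w 0.0851727749890379 f [-4.49 -0.94 -1.46] q [ 0.02  0.02 -0.61  0.96 -0.    0.74]
shift [ 0.64 -0.14  0.09] turn about x -0.003
[-0.14  0.55  0.18]
(374, 264) ([109.0, 47.3], np.float64(47.0))
(382, 264) ([111.1, 43.8], np.float64(46.3))
(388, 265) ([112.4, 41.7], np.float64(47.1))
(395, 285) ([110.5, 43.8], np.float64(64.6))
(400, 290) ([110.8, 43.1], np.float64(68.2))
(405, 295) ([111.3, 43.3], np.float64(72.7))
(412, 305) ([111.1, 42.7], np.float64(78.4))
```

View pics/w21.png

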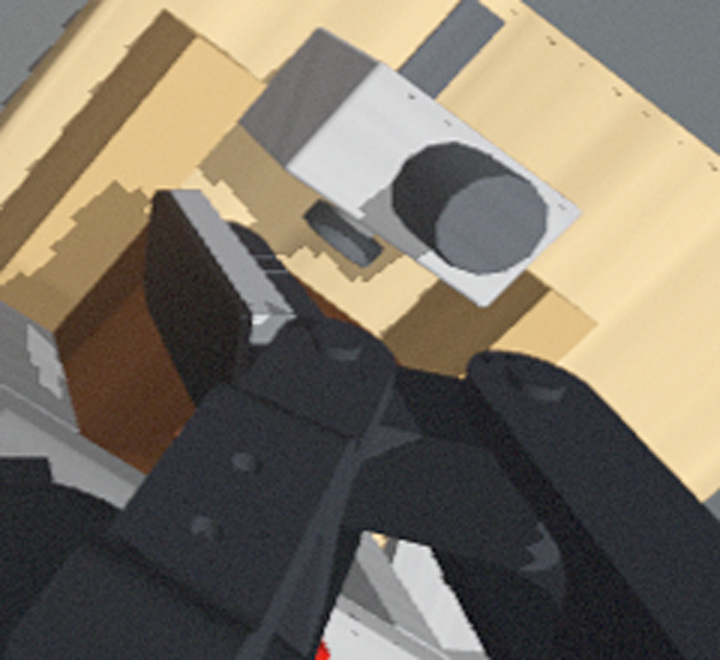

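Emit:
arm_command(increments=[[[8.54, 0.2, 0, 0, 0], [8.54, 0.3, 0, 0, 0], [8.54, 0.4, 0, 0, 0], [8.54, 0.5, 0, 0, 0], [8.54, 0.6, 0, 0, 0], [8.54, 0.7, 0, 0, 0], [8.54, 0.8, 0, 0, 0], [8.54, 0.8, 0, 0, 0]]])

```text
time: 24.5
tool_pos: [0.4158, 0.009, 0.0407]
ee_rot: [-0.666, 1.48, 0.669]
contact_force: [-13.9, -2.2, 24.0]
gripper_width: 0.0853
```

Run:
```python
from h import *
w=F2W(88,74);go(w[0],w[1],38,194.04+35);print(state()['wrist_torque'].round(2))
```

```text
t 24.5 tcp [415.8   9.   40.7] F [74.7 73.6] xax [-0.014 -0.004 -1.   ] zax yaw 48.87 w 0.08525532466346813 f [-13.86  -2.17  24.05] q [ 0.02  0.02 -0.62  0.94 -0.    0.74]
shift [0.27 1.11 0.73] turn about x -0.003
[0.37 1.27 0.32]
```

Emit:
arm_command(increments=[[[8.54, 0.14, 0.06, -0.08, 0], [8.54, 0.12, 0.14, -0.02, 0], [8.54, 0.12, 0.22, 0.03, 0], [8.54, 0.12, 0.31, 0.09, 0], [8.54, 0.12, 0.4, 0.15, 0], [8.54, 0.12, 0.48, 0.21, 0], [8.54, 0.12, 0.56, 0.27, 0], [8.54, 0.12, 0.64, 0.32, 0]]])

```text
time: 25.5
tool_pos: [0.4148, 0.0138, 0.0415]
ee_rot: [-0.669, 1.479, 0.663]
contact_force: [-5.4, -11.8, 14.4]
gripper_width: 0.0854
```

Run:
```python
from h import *
w=F2W(88,74);go(w[0],w[1],38,194.04+35);print(state()['wrist_torque'].round(2))
c=calibration('wrist')
p,d=snapshot('wrist');cv2.imwrite('pics/w22.png',cv2.resize(p[200:420,320:560],None,fx=3,fy=3,interpolation=cv2.INTER_CUBIC));np.savez('w22c.npz',**c)
```

```text
t 25.5 tcp [414.8  13.8  41.5] F [79.6 73.4] xax [-0.009 -0.008 -1.   ] zax yaw 48.76 w 0.0854132938763943 f [ -5.39 -11.81  14.38] q [ 0.04  0.02 -0.62  0.94 -0.01  0.76]
shift [0.35 0.72 0.43] turn about x -0.005
[-1.64  0.09 -0.15]
```

View pics/w22.png

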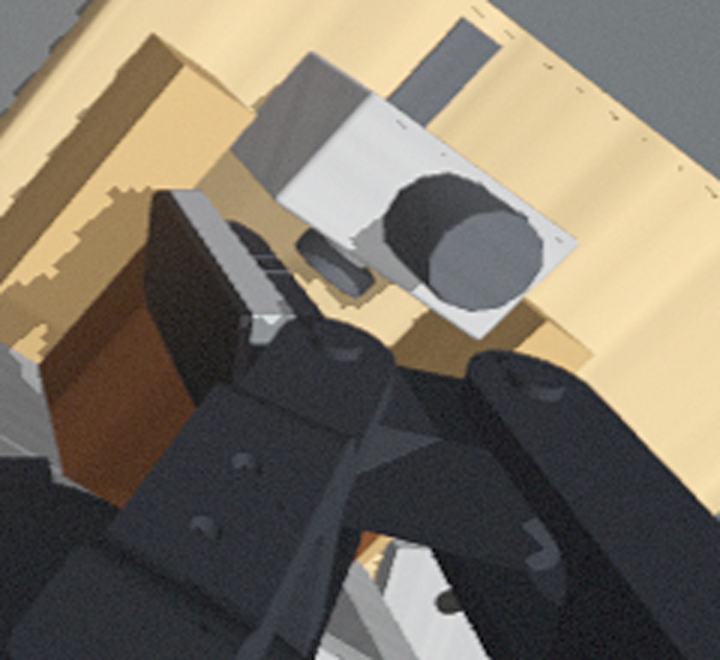

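Run:
```python
from h import *
p,d=snapshot('side');cv2.imwrite('pics/s22.png',cv2.resize(p[195:270,265:345],None,fx=8,fy=8,interpolation=cv2.INTER_CUBIC))
print(state()['contact_force'].round(1))
```

```text
[-5.7 -5.9 14.1]
```

View pics/s22.png

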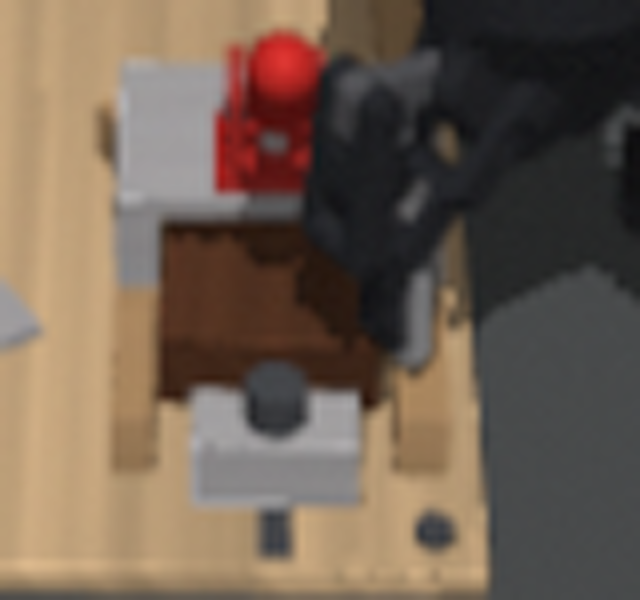

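Run:
```python
from h import *
for uv in [(284.5,243.75),(285,244.75),(313,245),(312.5,246)]:print(uv,W2F(ray('side',uv,.01)[0]*1000).round(1))
w=F2W(88,74);go(w[0],w[1],38,194.04+35)
```

```text
(284.5, 243.75) [ 93.9 -34.2]
(285, 244.75) [ 97.4 -33. ]
(313, 245) [97.2 32.8]
(312.5, 246) [100.7  31.5]
t 25.6 tcp [414.7  14.5  41.4] F [80.2 73.3] xax [-0.009 -0.007 -1.   ] zax yaw 48.8 w 0.08515424439385565 f [-5.73 -5.9  14.12] q [ 0.04  0.02 -0.62  0.94 -0.01  0.76]
shift [0.34 0.67 0.39] turn about x -0.004
```

Emit:
arm_command(increments=[[[8.54, 0.1, 0.1, -0.05, 0], [8.54, 0.1, 0.18, 0.0, 0], [8.54, 0.1, 0.25, 0.05, 0], [8.54, 0.1, 0.32, 0.1, 0], [8.54, 0.1, 0.4, 0.15, 0], [8.54, 0.1, 0.48, 0.21, 0], [8.54, 0.1, 0.55, 0.26, 0], [8.54, 0.1, 0.55, 0.26, 0]]])

```text
time: 26.6
tool_pos: [0.4134, 0.0201, 0.041]
ee_rot: [-0.668, 1.476, 0.663]
contact_force: [1.7, -0.5, 2.7]
gripper_width: 0.0855
```

Run:
```python
from h import *
w=F2W(88,74);go(w[0],w[1],38,194.04+35);print(state()['wrist_torque'].round(2))
p,d=snapshot('wrist');cv2.imwrite('pics/w23.png',cv2.resize(p[200:420,320:560],None,fx=2.5,fy=2.5,interpolation=cv2.INTER_CUBIC))
p,d=snapshot('side');cv2.imwrite('pics/s23.png',cv2.resize(p[195:270,265:345],None,fx=8,fy=8,interpolation=cv2.INTER_CUBIC))
print(state()['contact_force'].round(1))
```

```text
t 26.6 tcp [413.4  20.1  41. ] F [86.  73.2] xax [-0.007 -0.007 -1.   ] zax yaw 48.79 w 0.08547685963127105 f [ 1.72 -0.54  2.74] q [ 0.05  0.02 -0.63  0.93 -0.01  0.77]
shift [0.3  0.21 0.05] turn about x -0.004
[-0.24 -0.45 -0.11]
[ 2.4 -1.4  4.5]
```

View pics/s23.png

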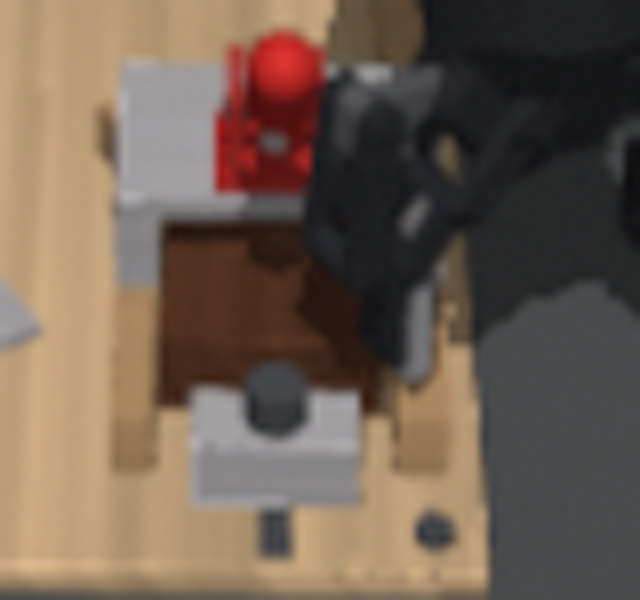

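View pics/w23.png

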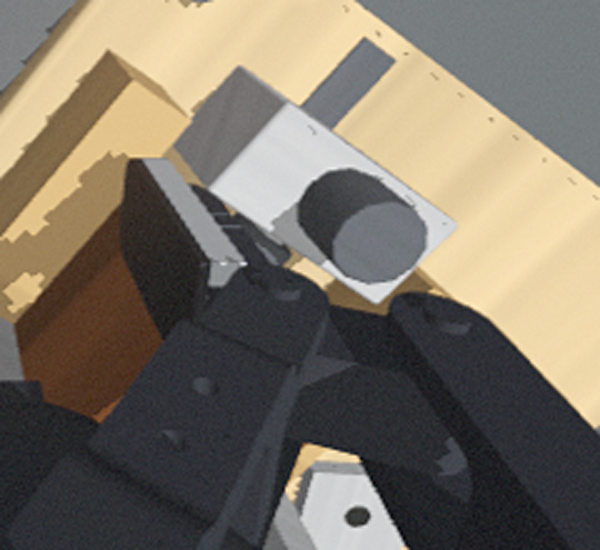

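Emit:
arm_command(increments=[[[8.54, 0.12, 0.0, 0.0, 0], [8.54, 0.14, 0.05, 0.03, 0], [8.54, 0.14, 0.12, 0.08, 0], [8.54, 0.14, 0.18, 0.13, 0], [8.54, 0.14, 0.25, 0.17, 0], [8.54, 0.14, 0.33, 0.23, 0], [8.54, 0.14, 0.41, 0.28, 0], [8.54, 0.14, 0.41, 0.28, 0]]])

```text
time: 27.7
tool_pos: [0.4113, 0.0251, 0.0388]
ee_rot: [-0.668, 1.478, 0.665]
contact_force: [0.1, 1.0, 0.5]
gripper_width: 0.0851
```

Run:
```python
from h import *
w=F2W(88,74);go(w[0],w[1],38,194.04+35);print(state()['wrist_torque'].round(2))
p,d=snapshot('side');cv2.imwrite('pics/s24.png',cv2.resize(p[195:270,265:345],None,fx=8,fy=8,interpolation=cv2.INTER_CUBIC))
print(state()['contact_force'].round(1))
```

```text
t 27.7 tcp [411.3  25.1  38.8] F [91.4 74.1] xax [-0.009 -0.006 -1.   ] zax yaw 48.81 w 0.08513095410081181 f [0.13 1.02 0.46] q [ 0.06  0.02 -0.63  0.93 -0.01  0.78]
shift [ 0.08 -0.28 -0.18] turn about x -0.004
[-0.01  0.04  0.  ]
[-0.4  0.3 -0.5]
```

View pics/s24.png

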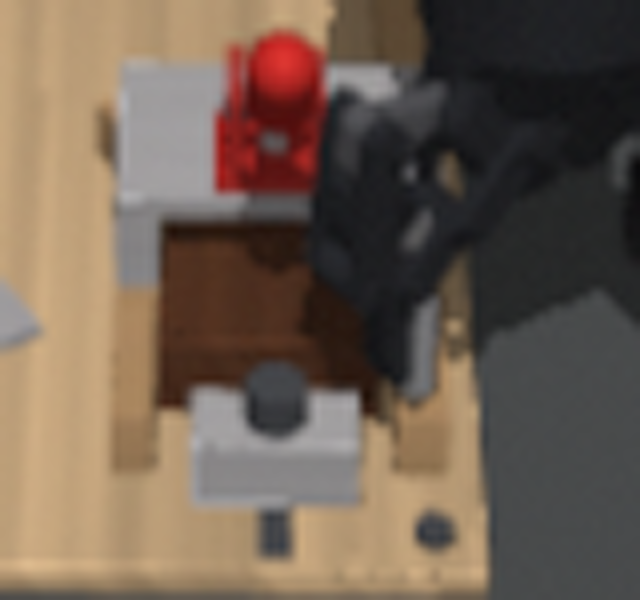

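Emit:
arm_command(increments=[[[8.54, -0.5, 0.0, 0.0, 0], [8.54, -0.9, 0, 0, 0], [8.54, -0.9, -0.5, -0.1, 0], [8.54, -0.9, -1.06, -0.12, 0], [8.54, -0.9, -1.06, -0.12, 0], [8.54, -0.5, -1.06, -0.12, 0], [8.54, -0.2, -1.06, -0.12, 0], [8.54, -0.1, -1.06, -0.12, 0]]])

```text
time: 28.75
tool_pos: [0.4146, 0.0168, 0.0407]
ee_rot: [-0.668, 1.483, 0.668]
contact_force: [-23.8, -4.9, 30.0]
gripper_width: 0.0854
```

Run:
```python
from h import *
w=F2W(88,69);go(w[0],w[1],38,194.04+35);print(state()['wrist_torque'].round(2))
p,d=snapshot('wrist');cv2.imwrite('pics/w25.png',cv2.resize(p[200:420,320:560],None,fx=2.5,fy=2.5,interpolation=cv2.INTER_CUBIC))
print(state()['contact_force'].round(1))
```

```text
t 28.75 tcp [414.6  16.8  40.7] F [82.5 72.8] xax [-0.015 -0.007 -1.   ] zax yaw 48.9 w 0.08542050584073295 f [-23.83  -4.89  30.01] q [ 0.04  0.02 -0.62  0.94 -0.01  0.76]
shift [0.27 0.23 0.63] turn about x -0.002
[0.02 2.66 0.63]
[-24.4  -2.7  26.9]
```

View pics/w25.png

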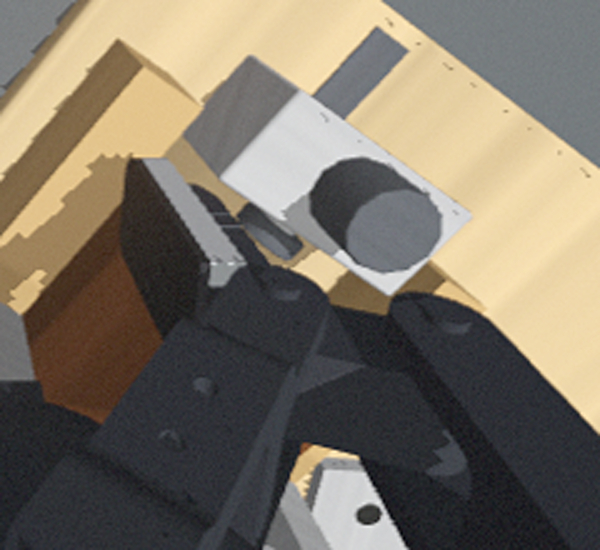

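Emit:
arm_command(increments=[[[8.54, 0.14, 0.0, 0.06, 0], [8.54, 0.14, 0.06, 0.1, 0], [8.54, 0.14, 0.13, 0.15, 0], [8.54, 0.14, 0.2, 0.2, 0], [8.54, 0.14, 0.28, 0.25, 0], [8.54, 0.14, 0.35, 0.31, 0], [8.54, 0.14, 0.42, 0.36, 0], [8.54, 0.14, 0.46, 0.39, 0]]])

```text
time: 29.8
tool_pos: [0.4139, 0.0205, 0.0412]
ee_rot: [-0.671, 1.484, 0.663]
contact_force: [-9.4, -11.4, 18.6]
gripper_width: 0.0854
```

Run:
```python
from h import *
w=F2W(88,69);go(w[0],w[1],38,194.04+35);print(state()['wrist_torque'].round(2))
p,d=snapshot('side');cv2.imwrite('pics/s26.png',cv2.resize(p[195:270,265:345],None,fx=8,fy=8,interpolation=cv2.INTER_CUBIC))
print(state()['contact_force'].round(1))
p,d=snapshot('wrist');cv2.imwrite('pics/w26.png',cv2.resize(p[200:420,320:560],None,fx=2.5,fy=2.5,interpolation=cv2.INTER_CUBIC))
```

```text
t 29.8 tcp [413.9  20.5  41.2] F [86.4 72.7] xax [-0.014 -0.012 -1.   ] zax yaw 48.81 w 0.08537049079389185 f [ -9.35 -11.36  18.59] q [ 0.06  0.02 -0.62  0.94 -0.01  0.78]
shift [ 0.31 -0.07  0.4 ] turn about x -0.004
[-1.79  0.85 -0.08]
[ -9.5 -10.8  18.8]
```

View pics/s26.png

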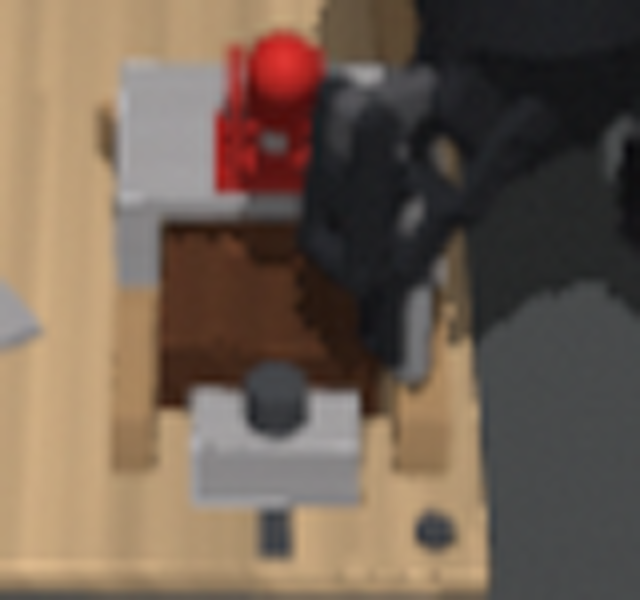

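View pics/w26.png

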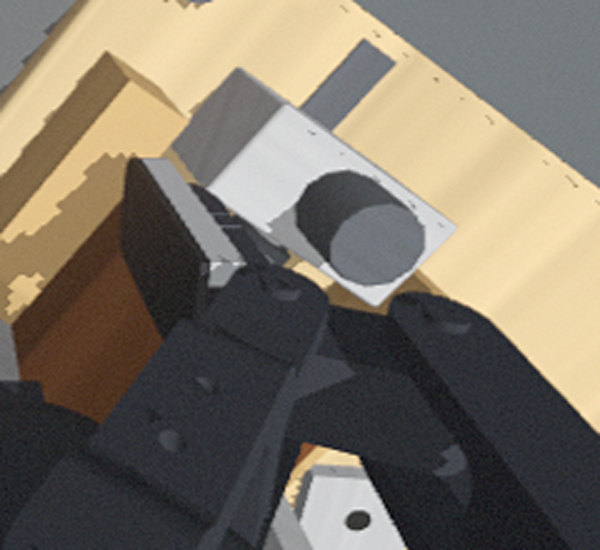

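Run:
```python
import cv2,numpy as np
for n in ['s22','s23','s24','s26']:
    g=cv2.imread(f'pics/{n}.png')[...,1].astype(float)
    r=[]
    for a,b in [(166,180),(362,378)]:
        pr=g[370:440,a:b].mean(1);th=(pr[:15].mean()+pr[-10:].mean())/2
        i=np.where(pr>th)[0][0];r.append(370+i-(pr[i]-th)/(pr[i]-pr[i-1]))
    pr=g[470:540,215:245].mean(1); # stop bottom
    dd=np.diff(pr);r.append(470+np.argmin(dd)); r.append(np.round(pr[[20,25,30,35,40]],0).tolist())
    print(n,[x if isinstance(x,list) else round(x/8,2) for x in r])
```

```text
s22 [np.float64(50.28), np.float64(51.31), np.float64(63.75), [133.0, 141.0, 151.0, 154.0, 151.0]]
s23 [np.float64(51.0), np.float64(51.86), np.float64(63.88), [133.0, 140.0, 151.0, 154.0, 151.0]]
s24 [np.float64(51.16), np.float64(52.19), np.float64(64.0), [134.0, 141.0, 151.0, 154.0, 151.0]]
s26 [np.float64(51.15), np.float64(52.22), np.float64(63.88), [133.0, 141.0, 151.0, 154.0, 152.0]]
```

```bash
python3 - <<'E'
from h import *
p=cv2.imread('pics/s13.png')
g=p[...,1].astype(float) # crop 140:280,220:370 x4
for a,b in [((266+20.75)-220)*4*0+0,0,][:0] or []: pass
# columns zoom8 166-180 -> px 285.75-287.5 -> zoom4 263-270 ; 362-378 -> 310.25-312.25 -> 361-369
for a,b in [(263,270),(361,369)]:
    lo,hi=int((195+370/8-140)*4),int((195+440/8-140)*4)
    pr=g[lo:hi,a:b].mean(1);th=(pr[:8].mean()+pr[-5:].mean())/2
    i=np.where(pr>th)[0][0];print('s13',140+(lo+i-(pr[i]-th)/(pr[i]-pr[i-1]))/4)
for uv,z in [((286.6,246.15),.01),((286.6,245.28),.01),((282,253.75),.01),((317.5,253.75),.01),((311,247.2),.01)]:
    print(uv,W2F(ray('side',uv,z)[0]*1000).round(1))
for Xf,z in [((130,-41),.01),((130,42),.01)]:
    w=F2W(*Xf)/1000;print(proj('side',np.r_[w,z]).round(2))
E
python3 - <<'E'
import cv2
p=cv2.imread('pics/s26.png');cv2.imwrite('pics/s26z.png',cv2.resize(p[330:520,100:480],None,fx=2,fy=2))
E
```

```text
s13 245.06525248344371
s13 245.6181134259259
(286.6, 246.15) [102.3 -29.2]
(286.6, 245.28) [ 99.2 -29.2]
(282, 253.75) [128.9 -39.4]
(317.5, 253.75) [127.5  42.2]
(311, 247.2) [105.   27.9]
[[281.31 254.06]]
[[317.47 254.49]]
```

View pics/s26z.png

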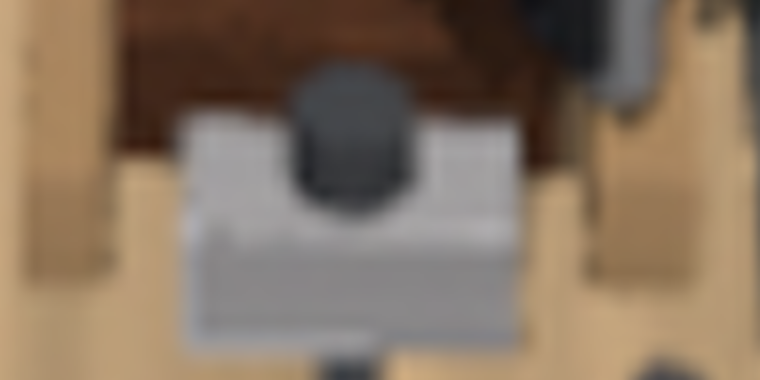

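Emit:
arm_command(increments=[[[8.54, 0.14, 0.08, -0.12, 0], [8.54, 0.15, 0.15, -0.08, 0], [8.54, 0.15, 0.23, -0.03, 0], [8.54, 0.15, 0.31, 0.03, 0], [8.54, 0.15, 0.4, 0.09, 0], [8.54, 0.15, 0.48, 0.15, 0], [8.54, 0.15, 0.56, 0.21, 0], [8.54, 0.15, 0.56, 0.21, 0]]])

```text
time: 30.9
tool_pos: [0.4106, 0.0259, 0.0393]
ee_rot: [-0.671, 1.485, 0.664]
contact_force: [-0.3, 0.4, -0.1]
gripper_width: 0.0852
```

```bash
cat >> h.py <<'E'
def nose(tag):
    p,d=snapshot('side');cv2.imwrite(f'pics/{tag}.png',cv2.resize(p[195:270,265:345],None,fx=8,fy=8,interpolation=cv2.INTER_CUBIC))
    g=cv2.imread(f'pics/{tag}.png')[...,1].astype(float);r=[]
    for a,b in [(166,180),(362,378)]:
        pr=g[370:440,a:b].mean(1);th=(pr[:15].mean()+pr[-10:].mean())/2
        i=np.where(pr>th)[0][0];r.append(((370+i-(pr[i]-th)/(pr[i]-pr[i-1]))/8+195).round(2))
    print('nose rows',r)
def rep(x,y,z,yaw):
    go(x,y,z,yaw);s=state();f=s['contact_force'];c,q=np.cos(FY),np.sin(FY)
    print('F fixture',np.round([c*f[0]+q*f[1],-q*f[0]+c*f[1],f[2]],1))
E
python3 - <<'E'
from h import *
w=F2W(88,69);rep(w[0],w[1],38,194.04+35);print(state()['wrist_torque'].round(2))
nose('s27')
E
```

```text
t 30.9 tcp [410.6  25.9  39.3] F [92.4 74.5] xax [-0.015 -0.011 -1.   ] zax yaw 48.83 w 0.08515527917853137 f [-0.33  0.4  -0.07] q [ 0.07  0.02 -0.63  0.94 -0.01  0.79]
shift [ 0.13 -0.67  0.2 ] turn about x -0.004
F fixture [ 0.5  0.2 -0.1]
[ 0.   -0.    0.03]
nose rows [np.float64(246.49), np.float64(247.2)]
```

Emit:
arm_command(increments=[[[8.54, -0.7, 0.0, 0.0, 0], [8.54, -1.3, -0.3, -0.1, 0], [8.54, -1.3, -0.7, -0.1, 0], [8.54, -1.3, -1.0, 0, 0], [8.54, -1.3, -1.12, 0.14, 0], [8.54, -1.3, -1.12, 0.14, 0], [8.54, -1.3, -1.12, 0.14, 0], [8.54, -1.3, -1.12, 0.14, 0]]])

```text
time: 31.95
tool_pos: [0.4123, 0.0185, 0.0496]
ee_rot: [-0.67, 1.5, 0.669]
contact_force: [-22.5, -5.3, -0.4]
gripper_width: 0.0853
```

Run:
```python
from h import *
w=F2W(84,67);rep(w[0],w[1],41,194.04+35);print(state()['wrist_torque'].round(2))
p,d=snapshot('wrist');cv2.imwrite('pics/w28.png',p[150:420,260:560])
```

```text
t 31.95 tcp [412.3  18.5  49.6] F [84.8 74.7] xax [-0.03  -0.014 -0.999] zax yaw 48.89 w 0.08533430294517842 f [-22.47  -5.34  -0.4 ] q [ 0.05  0.02 -0.6   0.98 -0.01  0.77]
shift [ 0.83 -0.51  0.61] turn about x -0.003
F fixture [ 0.3 23.1 -0.4]
[-0.63  2.35  0.63]
```

View pics/w28.png

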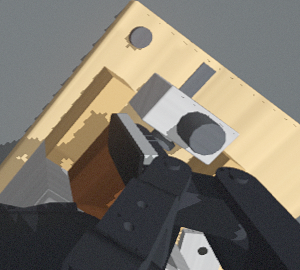

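Emit:
arm_command(increments=[[[8.54, 0, 0.2, -0.8, 0], [8.54, 0.1, -0.6, -1.69, -0.08], [8.54, 0.3, -0.63, -1.69, -0.2], [8.54, 0.35, -0.63, -1.69, -0.262], [8.54, 0.35, -0.9, -1.3, -0.262], [8.54, 0.35, -1.25, -0.8, -0.262], [8.54, 0.35, -1.6, -0.3, -0.262], [8.54, 0.35, -1.71, -0.13, -0.262]]])

```text
time: 33.0
tool_pos: [0.4246, 0.0063, 0.0458]
ee_rot: [-0.868, 1.425, 0.875]
contact_force: [-2.5, -1.0, 0.8]
gripper_width: 0.0856
```

Run:
```python
from h import *
w=F2W(70,66);rep(w[0],w[1],40,194.04+50);print(state()['wrist_torque'].round(2))
c=calibration('wrist')
p,d=snapshot('wrist');cv2.imwrite('pics/w29.png',p[150:420,260:560])
def pt(u,v):
    q=np.array([u,v,1.])@np.linalg.inv(c['intrinsics']).T*d[v,u];w=((q-c['t'])@c['R']*1000);return W2F(w).round(1).tolist(),w[2].round(1)
for uv in [(374,264),(382,264),(388,265)]:print(uv,pt(*uv))
```

```text
t 33.0 tcp [424.6   6.3  45.8] F [70.  65.7] xax [-0.03  -0.014 -0.999] zax yaw 63.92 w 0.08558403591416369 f [-2.46 -0.99  0.76] q [ 0.02  0.05 -0.58  0.97 -0.01  0.48]
shift [ 0.58  0.01 -0.  ] turn about x -0.002
F fixture [-0.4  2.6  0.8]
[-0.08  0.26  0.17]
(374, 264) ([110.6, 48.7], np.float64(46.1))
(382, 264) ([113.5, 46.3], np.float64(46.1))
(388, 265) ([115.4, 44.3], np.float64(46.3))
```

View pics/w29.png

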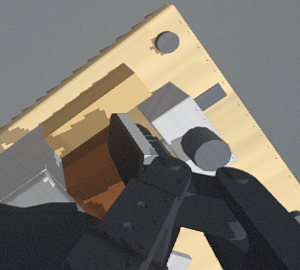

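Emit:
arm_command(increments=[[[8.54, 0.3, 0, 0, 0], [8.54, 0.5, 0, 0, 0], [8.54, 0.62, 0.0, 0, 0], [8.54, 0.62, 0.08, 0.06, 0], [8.54, 0.62, 0.17, 0.13, 0], [8.54, 0.62, 0.26, 0.2, 0], [8.54, 0.62, 0.34, 0.27, 0], [8.54, 0.62, 0.4, 0.32, 0]]])

```text
time: 34.05
tool_pos: [0.4239, 0.0095, 0.0422]
ee_rot: [-0.872, 1.423, 0.869]
contact_force: [-4.3, -9.9, 21.5]
gripper_width: 0.0857
```

Run:
```python
from h import *
w=F2W(70,66);rep(w[0],w[1],40,194.04+50);print(state()['wrist_torque'].round(2))
nose('s30')
```

```text
t 34.05 tcp [423.9   9.5  42.2] F [73.2 65.6] xax [-0.026 -0.018 -1.   ] zax yaw 63.84 w 0.08574887780304197 f [-4.29 -9.91 21.5 ] q [ 0.03  0.05 -0.59  0.96 -0.02  0.49]
shift [ 0.22 -0.18 -0.27] turn about x -0.003
F fixture [-8.6  6.6 21.5]
[-1.14  0.35 -0.09]
nose rows [np.float64(246.45), np.float64(247.47)]
```

Emit:
arm_command(increments=[[[8.54, 0.15, 0.1, 0.12, 0], [8.54, 0.14, 0.17, 0.2, 0], [8.54, 0.14, 0.23, 0.26, 0], [8.54, 0.14, 0.29, 0.32, 0], [8.54, 0.14, 0.35, 0.38, 0], [8.54, 0.14, 0.41, 0.44, 0], [8.54, 0.14, 0.47, 0.5, 0], [8.54, 0.14, 0.49, 0.52, 0]]])

```text
time: 35.1
tool_pos: [0.4239, 0.0154, 0.0423]
ee_rot: [-0.874, 1.42, 0.864]
contact_force: [1.4, -4.8, 8.2]
gripper_width: 0.0854
```

Run:
```python
from h import *
w=F2W(70,66);rep(w[0],w[1],40,194.04+50);print(state()['wrist_torque'].round(2))
nose('s31')
```

```text
t 35.1 tcp [423.9  15.4  42.3] F [78.9 64.1] xax [-0.02 -0.02 -1.  ] zax yaw 63.76 w 0.08540124557144067 f [ 1.41 -4.81  8.21] q [ 0.05  0.04 -0.6   0.95 -0.02  0.51]
shift [ 0.24 -0.44 -0.8 ] turn about x -0.005
F fixture [-5.  -0.2  8.2]
[-0.75 -0.53 -0.14]
nose rows [np.float64(246.44), np.float64(247.42)]
```

View pics/s31.png

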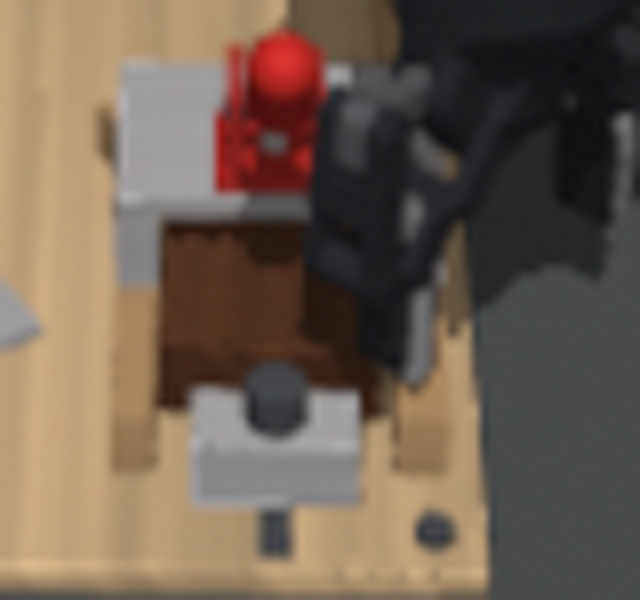

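Emit:
arm_command(increments=[[[8.54, -0.4, -0.1, -0.1, 0], [8.54, -0.4, -0.57, -0.68, 0], [8.54, 0.05, -0.57, -0.68, 0], [8.54, 0.3, -0.57, -0.68, 0], [8.54, 0.3, -0.38, -0.5, 0], [8.54, 0.3, -0.18, -0.28, 0], [8.54, 0.3, 0.02, -0.06, 0], [8.54, 0.3, 0.15, 0.1, 0]]])

```text
time: 36.15
tool_pos: [0.4264, 0.0154, 0.0422]
ee_rot: [-0.878, 1.416, 0.856]
contact_force: [0.1, -10.6, 18.6]
gripper_width: 0.0856
```

Run:
```python
from h import *
w=F2W(70,66);rep(w[0],w[1],40,194.04+50);print(state()['wrist_torque'].round(2))
nose('s32')
```

```text
t 36.15 tcp [426.4  15.4  42.2] F [78.3 61.8] xax [-0.013 -0.023 -1.   ] zax yaw 63.63 w 0.08563501831138752 f [  0.07 -10.64  18.56] q [ 0.05  0.04 -0.6   0.94 -0.02  0.51]
shift [ 0.24 -0.22 -0.9 ] turn about x -0.007
F fixture [-10.3   2.5  18.6]
[-1.52 -0.49 -0.27]
nose rows [np.float64(246.75), np.float64(247.79)]
```

Emit:
arm_command(increments=[[[8.54, -0.4, -0.1, -0.2, 0], [8.54, -0.4, -0.44, -1.1, 0], [8.54, 0.05, -0.44, -1.1, 0], [8.54, 0.32, -0.44, -1.1, 0], [8.54, 0.32, -0.24, -0.85, 0], [8.54, 0.32, -0.04, -0.6, 0], [8.54, 0.32, 0.16, -0.35, 0], [8.54, 0.32, 0.32, -0.12, 0]]])

```text
time: 37.2
tool_pos: [0.4267, 0.0141, 0.0422]
ee_rot: [-0.882, 1.411, 0.847]
contact_force: [-1.0, -13.8, 23.8]
gripper_width: 0.0853
```

Run:
```python
from h import *
w=F2W(67,65.5);rep(w[0],w[1],40,194.04+50);print(state()['wrist_torque'].round(2))
nose('s33')
```

```text
t 37.2 tcp [426.7  14.1  42.2] F [77.  61.7] xax [-0.004 -0.027 -1.   ] zax yaw 63.48 w 0.08532624900749956 f [ -1.04 -13.84  23.8 ] q [ 0.05  0.04 -0.6   0.94 -0.03  0.51]
shift [ 0.25 -0.36 -0.99] turn about x -0.01
F fixture [-13.2   4.4  23.8]
[-1.9  -0.4  -0.34]
nose rows [np.float64(247.04), np.float64(247.86)]
```

Run:
```python
import cv2,numpy as np
ref=None
for n in ['s22','s24','s26','s27','s31','s32','s33']:
    g=cv2.imread(f'pics/{n}.png',0).astype(np.float32)
    a=g[400:540,180:370]
    if ref is None:ref=a
    print(n,cv2.phaseCorrelate(ref,a,cv2.createHanningWindow((190,140),cv2.CV_32F)))
p=cv2.imread('pics/s33.png')[330:520,100:480];q=cv2.imread('pics/s22.png')[330:520,100:480]
cv2.imwrite('pics/cmp.png',cv2.resize(np.vstack([q,p]),None,fx=1.5,fy=1.5))
```

```text
s22 ((2.2154722500999924e-10, -1.4210854715202004e-14), 1.0000000076292748)
s24 ((0.002280555435760334, 0.02953568003430007), 0.7316796020777138)
s26 ((0.0824007821163093, -0.1000971907874657), 0.7852993066664096)
s27 ((-0.05626234258177476, 0.0013250765436367828), 0.8215762216045901)
s31 ((0.01840340027136733, 0.044468091857808645), 0.7858343586601593)
s32 ((-0.1563038379225361, -0.05154914053979098), 0.733577130569352)
s33 ((-0.034877102770366264, 0.051432918641523884), 0.7793333442122848)
```

View pics/cmp.png

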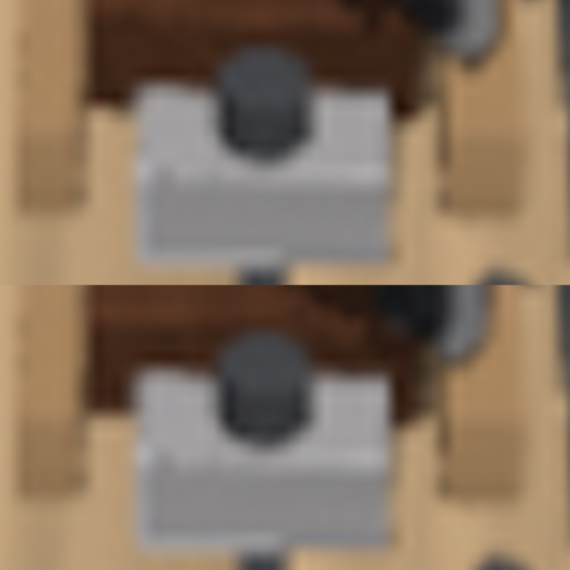

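Emit:
arm_command(increments=[[[8.54, -0.4, -0.2, -0.3, 0], [8.54, -0.4, -0.5, -0.85, 0], [8.54, 0.1, -0.5, -0.85, 0], [8.54, 0.4, -0.5, -0.85, 0], [8.54, 0.42, -0.25, -0.55, 0], [8.54, 0.42, 0.0, -0.25, 0], [8.54, 0.42, 0.25, 0.05, 0], [8.54, 0.42, 0.5, 0.35, 0]]])

```text
time: 38.25
tool_pos: [0.4288, 0.0182, 0.0418]
ee_rot: [-0.885, 1.404, 0.837]
contact_force: [2.3, -7.5, 22.3]
gripper_width: 0.0854
```

Run:
```python
from h import *
w=F2W(67,65.5);rep(w[0],w[1],40,194.04+50);print(state()['wrist_torque'].round(2))
nose('s34')
```

```text
t 38.25 tcp [428.8  18.2  41.8] F [80.5 58.8] xax [ 0.007 -0.03  -1.   ] zax yaw 63.34 w 0.08542128019090385 f [ 2.25 -7.53 22.34] q [ 0.06  0.03 -0.61  0.92 -0.03  0.53]
shift [ 0.22 -0.37 -1.46] turn about x -0.012
F fixture [-7.9 -0.4 22.3]
[-1.07 -0.86 -0.27]
nose rows [np.float64(247.09), np.float64(248.06)]
```

Run:
```python
from h import *
p,d=snapshot('wrist');cv2.imwrite('pics/w34.png',cv2.resize(p[180:380,340:540],None,fx=3.5,fy=3.5,interpolation=cv2.INTER_CUBIC))
```

```text
(no output)
```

View pics/w34.png

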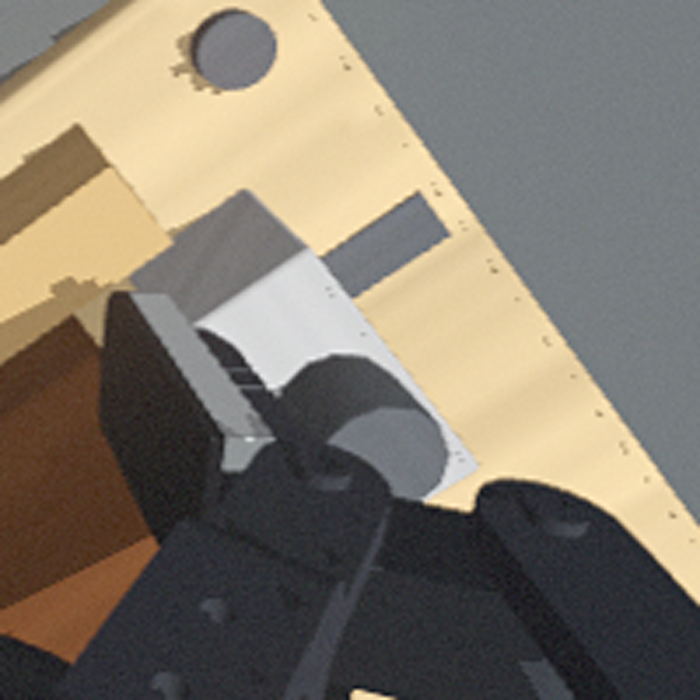

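Emit:
arm_command(increments=[[[8.54, -0.4, -0.3, -0.5, 0], [8.54, -0.3, -0.63, -1.1, 0], [8.54, 0.3, -0.63, -1.1, 0], [8.54, 0.32, -0.4, -1.02, 0], [8.54, 0.32, -0.15, -0.94, 0], [8.54, 0.32, 0.1, -0.86, 0], [8.54, 0.32, 0.3, -0.78, 0], [8.54, 0.32, 0.5, -0.7, 0]]])

```text
time: 39.35
tool_pos: [0.4271, 0.0128, 0.0422]
ee_rot: [-0.89, 1.395, 0.827]
contact_force: [4.0, -11.9, 21.1]
gripper_width: 0.0854
```

Run:
```python
from h import *
w=F2W(68,61);rep(w[0],w[1],40,194.04+50)
nose('s35')
```

```text
t 39.35 tcp [427.1  12.8  42.2] F [75.6 61.7] xax [ 0.02  -0.033 -0.999] zax yaw 63.17 w 0.08539473680925153 f [  3.97 -11.94  21.07] q [ 0.05  0.02 -0.62  0.91 -0.03  0.52]
shift [ 0.25 -0.54 -0.53] turn about x -0.015
F fixture [-12.5  -1.   21.1]
nose rows [np.float64(247.16), np.float64(248.15)]
```

Emit:
arm_command(increments=[[[8.54, -0.3, -0.2, -0.3, 0], [8.54, -0.2, -0.4, -0.6, 0], [8.54, 0.4, -0.4, -0.6, 0], [8.54, 0.52, -0.35, -0.6, 0], [8.54, 0.52, -0.1, -0.35, 0], [8.54, 0.52, 0.15, -0.1, 0], [8.54, 0.52, 0.4, 0.15, 0], [8.54, 0.52, 0.6, 0.35, 0]]])

```text
time: 40.4
tool_pos: [0.4288, 0.0152, 0.0419]
ee_rot: [-0.897, 1.39, 0.811]
contact_force: [0.2, -6.3, 32.7]
gripper_width: 0.0855
```

Run:
```python
from h import *
w=F2W(68,61);rep(w[0],w[1],40,194.04+50)
nose('s36')
```

```text
t 40.4 tcp [428.8  15.2  41.9] F [77.6 59.5] xax [ 0.032 -0.042 -0.999] zax yaw 62.94 w 0.08551922813016585 f [ 0.24 -6.28 32.75] q [ 0.06  0.01 -0.63  0.9  -0.04  0.53]
shift [ 0.23 -0.51 -0.82] turn about x -0.019
F fixture [-6.2  1.3 32.7]
nose rows [np.float64(247.45), np.float64(248.29)]
```

Emit:
arm_command(increments=[[[8.54, 0.4, 0.1, 0.12, 0], [8.54, 0.42, 0.2, 0.24, 0], [8.54, 0.42, 0.3, 0.36, 0], [8.54, 0.42, 0.4, 0.48, 0], [8.54, 0.42, 0.5, 0.6, 0], [8.54, 0.42, 0.6, 0.7, 0], [8.54, 0.42, 0.65, 0.78, 0], [8.54, 0.42, 0.7, 0.84, 0]]])

```text
time: 41.45
tool_pos: [0.4286, 0.026, 0.0378]
ee_rot: [-0.897, 1.386, 0.809]
contact_force: [2.8, -4.5, 8.6]
gripper_width: 0.0855
```

Run:
```python
from h import *
w=F2W(68,61);rep(w[0],w[1],40,194.04+50)
nose('s37')
```

```text
t 41.45 tcp [428.6  26.   37.8] F [88.1 57. ] xax [ 0.036 -0.041 -0.999] zax yaw 62.89 w 0.0854985398184393 f [ 2.76 -4.53  8.57] q [ 0.09  0.02 -0.64  0.89 -0.04  0.56]
shift [-0.14 -1.03 -1.78] turn about x -0.02
F fixture [-5.1 -1.6  8.6]
nose rows [np.float64(248.01), np.float64(248.53)]
```

Emit:
arm_command(increments=[[[8.54, -0.8, -0.2, -0.4, 0], [8.54, -0.7, -0.95, -1.7, 0], [8.54, 0.0, -0.95, -1.7, 0], [8.54, 0.08, -0.75, -1.5, 0], [8.54, 0.08, -0.5, -1.2, 0], [8.54, 0.08, -0.25, -0.9, 0], [8.54, 0.08, 0.0, -0.6, 0], [8.54, 0.08, 0.2, -0.4, 0]]])

```text
time: 42.5
tool_pos: [0.4309, 0.0205, 0.0416]
ee_rot: [-0.902, 1.379, 0.795]
contact_force: [1.1, -9.4, 24.5]
gripper_width: 0.0855
```

Run:
```python
from h import *
w=F2W(68,61);rep(w[0],w[1],40,194.04+50)
nose('s38')
g=cv2.imread('pics/s22.png',0).astype(np.float32)[400:540,180:370];a=cv2.imread('pics/s38.png',0).astype(np.float32)[400:540,180:370]
print(cv2.phaseCorrelate(g,a,cv2.createHanningWindow((190,140),cv2.CV_32F)))
```

```text
t 42.5 tcp [430.9  20.5  41.6] F [82.2 56.2] xax [ 0.049 -0.047 -0.998] zax yaw 62.64 w 0.0855123540714009 f [ 1.14 -9.4  24.51] q [ 0.08  0.01 -0.64  0.88 -0.05  0.56]
shift [ 0.22 -0.56 -1.38] turn about x -0.024
F fixture [-9.4  1.2 24.5]
nose rows [np.float64(248.0), np.float64(248.72)]
((-0.0034445595931771322, 0.039660977972985734), 0.7240495746610341)
```

Emit:
arm_command(increments=[[[8.54, -0.3, -0.3, -0.4, 0], [8.54, 0.2, -0.5, -0.75, 0], [8.54, 0.55, -0.5, -0.75, 0], [8.54, 0.58, -0.3, -0.5, 0], [8.54, 0.58, -0.1, -0.25, 0], [8.54, 0.58, 0.12, 0.0, 0], [8.54, 0.58, 0.3, 0.2, 0], [8.54, 0.58, 0.42, 0.35, 0]]])

```text
time: 43.55
tool_pos: [0.4316, 0.0176, 0.042]
ee_rot: [-0.915, 1.384, 0.772]
contact_force: [-23.8, -45.9, 70.1]
gripper_width: 0.0855
```

Run:
```python
from h import *
w=F2W(68,61);rep(w[0],w[1],40,194.04+50)
nose('s39')
g=cv2.imread('pics/s22.png',0).astype(np.float32)[400:540,180:370];a=cv2.imread('pics/s39.png',0).astype(np.float32)[400:540,180:370]
print(cv2.phaseCorrelate(g,a,cv2.createHanningWindow((190,140),cv2.CV_32F)))
```

```text
t 43.55 tcp [431.6  17.6  42. ] F [79.2 56.1] xax [ 0.058 -0.067 -0.996] zax yaw 62.21 w 0.08545845750221186 f [-23.8  -45.87  70.06] q [ 0.09  0.   -0.64  0.87 -0.07  0.57]
shift [ 0.27 -0.36 -1.15] turn about x -0.032
F fixture [-38.7  34.2  70.1]
nose rows [np.float64(248.07), np.float64(248.97)]
((-0.017904215760026432, 0.1515999664798784), 0.746372546310778)
```

Emit:
arm_command(increments=[[[8.54, -0.3, -0.1, -0.2, 0], [8.54, -0.4, 0.6, -0.7, 0], [8.54, -0.4, 1.5, -1.5, 0], [8.54, -0.4, 2.6, -2.3, 0], [8.54, -1.5, 3.0, -2.6, 0], [8.54, -4, 3.0, -2.6, 0], [8.54, -7, 3.0, -2.6, 0], [8.54, -8, 3.0, -2.6, 0]]])

```text
time: 44.6
tool_pos: [0.3893, 0.0141, 0.1222]
ee_rot: [-0.916, 1.38, 0.771]
contact_force: [-0.2, 0.2, 0.6]
gripper_width: 0.0856
```

Run:
```python
from h import *
s=state();print(s['time'],s['tool_pos'],s['contact_force'])
hand_in()
```

```text
44.6 [0.38930239 0.01413818 0.12216626] [-0.18634209  0.16420125  0.55863557]
the job is handed in; nothing more can be done
```

I handed the job in at 44.6 s, but it has probably failed. I never confirmed that the nose touched the bolt head, and the last drag stroke may have broken the 40 N rule.

**What I did**
- I gripped the end piece by its upper sides, squared it and carried it nose-first under the bridge. I then pushed its tail with closed fingers up to the bridge's front edge.
- From there the upright tool could not follow. I dragged the piece on by pressing one open finger on its top behind the bridge.
- The clamp handle kept blocking the gripper, and the finger gripped the piece only slightly better than the board did. Most strokes therefore slipped, and each moved the piece about 1 mm or less.

**What the last checks showed**
- **Nose position:** the side camera put the nose about 10–11 mm further in than the front push had left it, at fixture x of about 111 mm. The tail should be about 8 mm inside the bridge edge.
- **Contact with the bolt:** my readings put the bolt tip somewhere between x 112 and 117 mm. A gap of a few millimetres may remain, and no force reading showed the nose clearly touching.
- **End stop:** no movement was visible in the side images (under 0.1 mm).
- **Alignment:** I last measured this before the retreat. The piece was flat and about 0.02 rad out of line.
- **Bystanders:** I did not measure them at the end. As far as I know, nothing touched them.
- **Forces:** the last stroke ended with 70 N vertical and about 50 N sideways on the tool, probably part of the gripper catching the clamp. That may break the 40 N limit on the gripper's body. Earlier strokes also rubbed the clamp handle with up to about 24 N.
- **Final state:** the arm was clear, with the tool force near zero.

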